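# Nip a glazed specimen box in the inclined screw press

## Task

Pick up the long glazed specimen box lightly, set it down gently and squarely on the sloping stage of the screw press, glass up, lengthwise up the slope and centred under the pad, and let go. Then wind the press's knob clockwise until the pad just touches the glass and give it a quarter of a turn more, no further, so that the glass is held but not cracked. Leave the other things on the desk where they are.

Things in the scene. Friction and masses are not known exactly. Their poses are not given: they have to be found in the camera images.
- box_long_center (a point): Centre (half-way up, 16 mm above the underside) of the long glazed specimen box: a rigid pale wooden box 150 mm long (its x axis), 50 mm wide (y), 32 mm high (z), with a glass top flush with the rim through which brown pods show; 0.10 to 0.20 kg. It starts lying flat on the desk, glass up. Either end may go uphill.
- box_long: The same long box (origin at the centre of its underside). It is fragile: it cracks if the fingers together load it with more than 60 N (20 N a finger is enough to lift it), if it is set down on or pushed against the press with more than 40 N, or if the pad presses it with more than 10 N. On the bare stage it does not slide by itself.
- stage (a point): Centre of the upper face of the press's stage, a steel plate 160 (x) x 60 (y) x 16 mm, open at its near end and sides, the point 100 mm above the desk. The plate slopes at 22 degrees: the point's x axis runs up the slope, away from the robot; z is its upward normal, leaning back towards the robot, and is the axis of the ram and screw above it.
- press: The inclined screw press, grey, bolted to the desk; origin under the stage centre, on the desk. Two round posts (18 mm thick, 96 mm apart, 115 mm uphill of the stage centre) carry a crossbar 124 mm wide; from it an arm 36 mm wide reaches over the stage to 25 mm downhill of the centre, 122 mm above the plate (a sleeve of 42 mm diameter hangs down to 92 mm). Foot 270 x 150 x 18 mm; a spine 45 mm wide carries the plate.
- pad_face (a point): Centre of the lower face of the round black rubber pad (36 mm diameter) under the ram, on the stage's z axis. Untouched and with knob = 0 it is 45 mm above the stage plate, so 13 mm above the glass of a box lying there; it comes down 30 mm for each full turn of the knob.
- knob_grip (a point): Point on the screw's axis at the height to grip the knob, 189 mm above the stage along its z. The knob is a black bar 64 mm long (the point's x), 14 mm wide (y), 32 mm high (from 18 mm below this point to 14 mm above), on a disc of 40 mm diameter. The top of the frame's arm is 31 mm below this point, a boss of 44 mm on it. The point's z points outward along the screw. The knob turns in place.
- knob (a joint): Turn of the knob in rad, growing as it is turned clockwise seen from its outer end (about the point's -z); 0 to 6.2, at the start between 0 and 0.6. The bar lies along the stage's x axis at 0. It turns against a friction of about 0.1 N m and stays where it is left. Turning it clockwise lowers the ram and pad 30 mm a turn (4.77 mm per rad).
- pad (a joint): How far the sprung pad has been pushed back up into the ram, in m: 0 until it touches, then it grows by 30 mm per turn of the knob (7.5 mm for a quarter of a turn). The spring has 800 N/m, so a quarter of a turn presses with about 6 N.
- box_short_center (a point): Bystander: a shorter glazed wooden specimen box, 85 x 50 x 32 mm; this point is its centre.
- dish: Bystander: shallow white dish, 84 mm across, 16 mm high; origin under its centre.
- fossil: Bystander: round grey stone, 68 mm across, 35 mm high; origin under its centre.
- loupe: Bystander: hand lens lying flat, lens ring 64 mm across, handle along -x to 112 mm from the lens centre; origin under the lens.
- beaker: Bystander: white plastic beaker 70 mm across, 85 mm high; origin under its centre.
- case: Bystander: grey spectacle case 155 x 60 x 35 mm; origin under its centre.
- jar: Bystander: amber jar with black cap, 60 mm across, 75 mm high; origin under its centre.

How it is judged (in metres and radians):
On the way, in this order (a step that is already met when the one before it is completed fails the run):
1. the long box lies squarely on the stage under the pad, let go and at rest, the pad not yet touching it (x of box_long_center in the frame of stage between -0.014 and 0.014 m and y of box_long_center in the frame of stage between -0.012 and 0.012 m and z of box_long_center in the frame of stage between 0.011 and 0.02 m and angle between the z axis of box_long_center and the z axis of stage, either way round below 0.1 rad and angle between the x axis of box_long_center and the x axis of stage, either way round below 0.15 rad and angle between box_long_center's own z axis and vertical below 0.8 rad and contact force between box_long and the fingers below 0.1 N and linear speed of box_long below 0.02 m/s and value of joint pad below 0.0015 m), for 0.2 s.
2. the pad has been wound on to the glass and about a quarter of a turn beyond (x of box_long_center in the frame of stage between -0.014 and 0.014 m and y of box_long_center in the frame of stage between -0.012 and 0.012 m and z of box_long_center in the frame of stage between 0.011 and 0.02 m and angle between the z axis of box_long_center and the z axis of stage, either way round below 0.1 rad and angle between the x axis of box_long_center and the x axis of stage, either way round below 0.15 rad and angle between box_long_center's own z axis and vertical below 0.8 rad and value of joint pad between 0.0045 and 0.0105 m), for 0.2 s.
At the end, for the whole second after the job is handed in: The long box lies at rest on the stage, flat on it (within 0.1 rad), glass up, its length up the slope within 0.15 rad, its centre within 14 mm along and 12 mm across of the stage centre, let go; the pad is pushed back 4.5 to 10.5 mm, which is 0.15 to 0.35 of a turn past touching (all of step 2 and contact force between box_long and the fingers below 0.1 N and linear speed of box_long below 0.02 m/s).
It fails at once if the fingers load the long box with more than 60 N (contact force between box_long and the fingers above 60 N).
It fails at once if the long box is set down or pushed on the press with more than 40 N (contact force between box_long and press above 40 N).
It fails at once if the pad presses the glass with more than 10 N (contact force between pad and box_long above 10 N).
It fails at once if another thing on the desk is shifted by more than 25 mm (distance of any of box_short_center, dish, fossil, loupe, beaker, case, jar from where it was at the start of the episode above 0.025 m).
It also fails if it takes over 72 s, if anything falls off the work surface, if the arm or the gripper's body presses on something with over 40 N, if the wrist force passes 120 N, or if a joint passes its speed limit or range.

## Robot

A 7-joint arm with a two-finger parallel gripper is mounted at the origin on the work surface. World frame = base frame: x ahead of the robot, y to its left, z up, the work surface at z = 0. Lengths are in m, angles in degrees, forces in N, time in s.
With the tool pointing down it reaches from about 0.425 to 0.875 m from the base axis. Payload 4.7 kg.
Tool frame: the origin (TCP) lies on the centre line of the jaws, within the pads' length; the fingertips stand 25 mm ahead of it and the grasp point (between the pads) lies 6 mm ahead of it; z points along the fingers, y is the direction in which the jaws open and shut (so a half turn about z gives the same grasp; the last joint's range is limited). The gripper opens to 87 mm and grips with 3 to 60 N. Pads are 19 mm wide; open, the fingers measure 117 mm over their backs; the gripper's body (75 mm by 190 mm) begins 51 mm behind the grasp point.
Start: joints at [-71.041, 18.392, -4.016, 83.108, 1.295, 78.541, -3.26], TCP at [0.203, 0.618, 0.248] pointing down, gripper open.
Joint ranges: [-163.93, 163.93], [-17.29, 119.83], [-79.2, 71.16], [3.27, 140.29], [-89.18, 269.18], [5.43, 117.66], [-154.24, 154.24]. Speed limits (degrees/s): [147.25, 147.25, 180, 180, 180, 180, 180].

## Interface

Orientations are given as [roll, pitch, yaw] about the fixed x, y, z axes, in that order (R = Rz(yaw) Ry(pitch) Rx(roll)).
In Python, from cell import env gives the robot as it stands.
- The arm moves only by the shell command python3 -m creep 'ROWS' [OPENING] [FORCE]. ROWS is JSON, a list of rows, each an object of numbers: "tx", "ty", "tz": the shift along the tool's x, y, z in m; "rx", "ry", "rz": the turn, a rotation vector about the tool's x, y, z in degrees. In form: [{"tx": .., "ty": .., "tz": .., "rx": .., "ry": .., "rz": ..}, ...]. A call has 1 to 20 rows; each row shifts and turns the commanded pose from where the row before left it, along the tool's axes as they then stand; what a row does not reach is not made up. A row lasts 1/8 s, in which the tool goes at most 62.5 mm and 10.7 degrees, less where a joint would pass 70% of its speed; a pose out of reach is approached as far as the arm can. A call is refused whole if a number of a shift passes 0.0625 or a number of a turn 10.7, either way. A call with a gripper value outside its range is refused whole. OPENING is the finger opening in m, from 0 to 0.087, set as the call begins (- or left out, the last holds). The fingers move at their own pace and stop on an object; FORCE is the grip in N (left out, the last holds). Time passes only in rows, so rows that do not move let the fingers close. It gives the time, the measured TCP pose, the force and the opening at its end, in the units of the state.
- env.get_obs(): the state, without advancing time (a new reading comes with each control period).
- env.read_camera(name): name is "scene" or "top" or "wrist"; returns a dict with "pixels" (384x512x3 uint8, red, green, blue), "intrinsics" (3x3 intrinsics, pixels), "D" ([k1, k2, p1, p2, k3] as OpenCV has them; the pictures are not rectified), "R" (3x3) and "t" (3): a world point X has camera coordinates R X + t. Camera axes: x right, y down, z forward; pixel columns grow to the right and rows downward; lengths in m; the calibration is good to about 2 mm. A picture is of the moment at which its call begins. There is no depth.
- env.sign_off(): hands the job in, once; it reports no verdict.
The state is a dict: "time_s": time; "qpos": joint angles; "joint_velocities": joint speeds; "effort": joint torques, N m; "tool_pos": TCP position; "tool_rot": TCP orientation; "force": force on the tool from outside, world axes, zero at the start; "wrist_torque": the same for the moment, N m; "grip_width": finger opening in m.
Only numpy, scipy, OpenCV 4.12 (cv2) and the standard library are available. Lean on these libraries where they do the work, as an engineer would, in place of code of your own. Each camera call takes 0.05 s, during which the arm holds its last target.

## Working session

There is one attempt and no reset: what is moved stays moved. The work goes in short steps, Python scripts to look and compute and a shell command to move; the robot and the scene stay as the last step left them, time stands still between calls to the robot, and variables do not carry over. Pictures are saved under pics/ and viewed, and the job is handed in when it is done.

```bash
ls; mkdir -p pics; cat > h.py <<'E'
import numpy as np, cv2
from cell import env
def shot(name,fn):
    c=env.read_camera(name); cv2.imwrite('pics/'+fn+'.png',cv2.cvtColor(c['pixels'],cv2.COLOR_RGB2BGR))
    np.savez('pics/'+fn+'.npz',**c); return c
def load(fn): return dict(np.load('pics/'+fn+'.npz'))
def ray(c,uv):
    p=cv2.undistortPoints(np.array(uv,float).reshape(-1,1,2),c['intrinsics'],c['D']).reshape(-1,2)
    d=np.c_[p,np.ones(len(p))]@c['R']; o=-c['R'].T@c['t']
    return o,d/np.linalg.norm(d,axis=1)[:,None]
def onz(c,uv,z):
    o,d=ray(c,uv); return o+d*((z-o[2])/d[:,2])[:,None]
def tri(c1,u1,c2,u2):
    o1,d1=ray(c1,u1);o2,d2=ray(c2,u2);out=[]
    for a,b in zip(d1,d2):
        A=np.c_[a,-b];s=np.linalg.lstsq(A,o2-o1,rcond=None)[0]
        p=o1+a*s[0];q=o2+b*s[1];out.append([*((p+q)/2),np.linalg.norm(p-q)])
    return np.array(out)
def proj(c,X):
    return cv2.projectPoints(np.array(X,float).reshape(-1,3),cv2.Rodrigues(c['R'])[0],c['t'],c['intrinsics'],c['D'])[0].reshape(-1,2)
E
python3 - <<'E'
from h import *
for n in ['scene','top','wrist']:
    c=shot(n,n+'0'); print(n,-c['R'].T@c['t'],c['R'][2],c['intrinsics'][0,0])
print(env.get_obs())
E
```

```text
pics
scene [ 1.03581192 -0.78719048  0.77968314] [-0.40031644  0.72408631 -0.56164558] 393.4158923871424
top [0.4156545  0.02222614 1.52027241] [ 1.24823113e-01  9.67342008e-04 -9.92178540e-01] 445.5615111214233
wrist [0.12585886 0.64192287 0.38343561] [ 0.27912407 -0.09315047 -0.95572629] 299.7399086699781
{'time_s': 0.15, 'qpos': array([-71.04126444,  18.42886406,  -4.01547987,  83.15764418,
         1.29450809,  78.54157897,  -3.25903361]), 'joint_velocities': array([-0.17284233, -0.12991224,  0.03918979, -0.21494974,  0.07117401,
        0.08410748, -0.1212309 ]), 'effort': array([ 1.13612475e-04, -4.91798544e+01, -4.04723100e-01, -3.12873280e+01,
       -6.39058161e-02,  4.05091303e-02,  1.07588255e-04]), 'tool_pos': array([0.20241148, 0.61728434, 0.24672825]), 'tool_rot': array([-1.79917101e+02,  4.58296168e-03,  1.61851454e+02]), 'force': array([0.28305944, 0.69661423, 1.00307361]), 'wrist_torque': array([-0.0226989 ,  0.00262162, -0.03257236]), 'grip_width': 0.08705601220448249}
```

View pics/scene0.png

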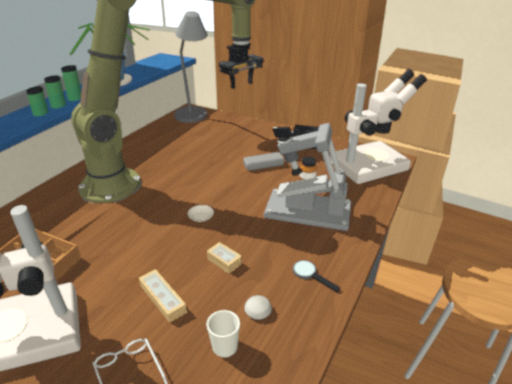

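View pics/top0.png

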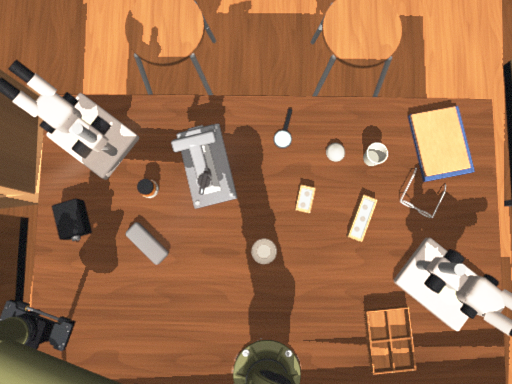

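View pics/wrist0.png

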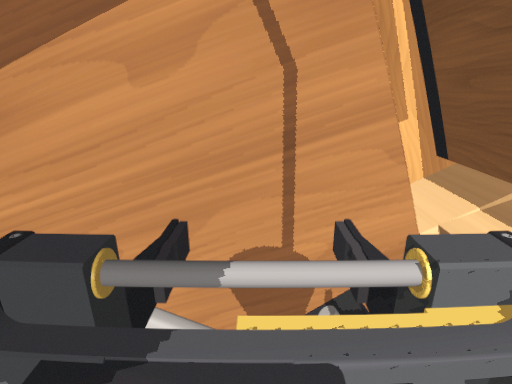

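The long box is at top (362,218) and scene (163,295). The short box is at top (305,199), and the press is at top (205,165) and scene (312,190). I'll enlarge these areas next.

```bash
python3 - <<'E'
from h import *
def crop(fn,x,y,w,h,s,o):
    im=cv2.imread(f'pics/{fn}.png')[y:y+h,x:x+w]; cv2.imwrite(f'pics/{o}.png',cv2.resize(im,None,fx=s,fy=s,interpolation=cv2.INTER_CUBIC))
crop('top0',160,110,100,110,5,'t_press')
crop('scene0',230,110,140,130,5,'s_press')
# long box top face: mask bright pale
for fn,(x,y,w,h) in [('top0',(335,185,55,65)),('scene0',(130,262,65,65))]:
    im=cv2.imread(f'pics/{fn}.png')[y:y+h,x:x+w]; hsv=cv2.cvtColor(im,cv2.COLOR_BGR2HSV)
    m=((hsv[...,2]>150)&(((hsv[...,0]>12)&(hsv[...,1]<150))|(hsv[...,1]<80))).astype(np.uint8)
    cs,_=cv2.findContours(m,cv2.RETR_EXTERNAL,cv2.CHAIN_APPROX_NONE); c=max(cs,key=cv2.contourArea)
    r=cv2.minAreaRect(c); print(fn,r,cv2.boxPoints(r)+[x,y],cv2.contourArea(c))
    v=np.hstack([im,cv2.cvtColor(m*255,cv2.COLOR_GRAY2BGR)]); cv2.imwrite(f'pics/{fn}_box.png',cv2.resize(v,None,fx=5,fy=5,interpolation=cv2.INTER_NEAREST))
E
```

```text
top0 ((27.475849151611328, 33.255470275878906), (16.236019134521484, 46.235565185546875), 20.924503326416016) [[346.63698006 236.94943237]
 [363.14943695 193.76301765]
 [378.31472015 199.56150818]
 [361.80226135 242.7479248 ]] 673.0
scene0 ((32.0, 32.0), (64.0, 64.0), 90.0) [[130. 262.]
 [194. 262.]
 [194. 326.]
 [130. 326.]] 2695.5
```

View pics/t_press.png

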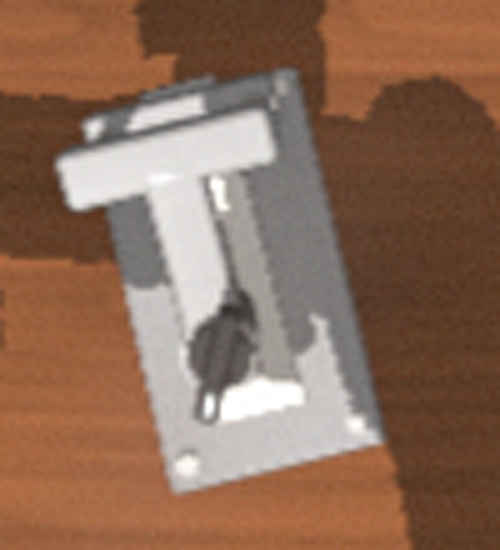

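View pics/s_press.png

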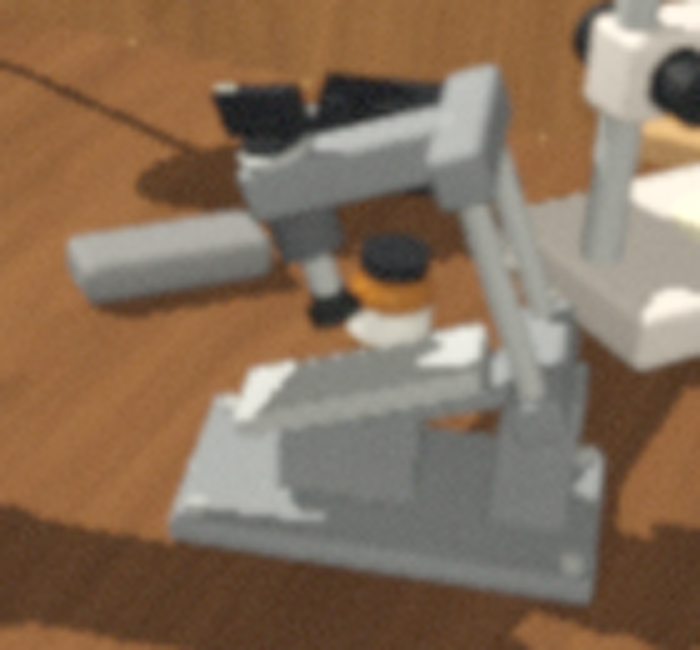

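View pics/top0_box.png

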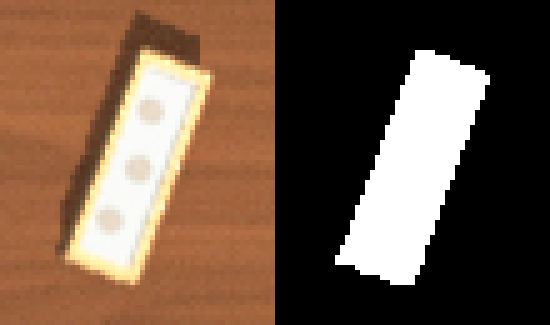

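View pics/scene0_box.png

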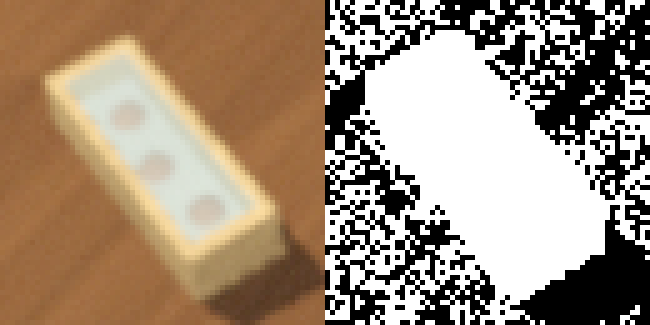

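```bash
python3 - <<'E'
from h import *
T=load('top0');S=load('scene0')
t=[[363.1,193.8],[378.3,199.6],[346.6,237],[361.8,242.7]]
s=np.array([[278,212],[190,252],[130,36],[45,78]])/5+[130,262]
P=tri(T,t,S,s);print('box tri',P.round(4),P.mean(0))
Q=onz(T,np.array(t),.032);print(Q.round(4),Q.mean(0)); a=Q[0]-Q[2];b=Q[1]-Q[3];print(np.degrees(np.arctan2((a+b)[1],(a+b)[0])),np.linalg.norm(a),np.linalg.norm(Q[0]-Q[1]))
Q=onz(S,s,.032);print('S',Q.round(4),Q.mean(0))
f=np.array([[178,493],[383,440],[295,70]])/5+[160,110]
F=onz(T,f,.018);print('foot',F, np.linalg.norm(F[0]-F[1]),np.linalg.norm(F[2]-F[1]))
d=F[2]-F[1];print('yaw',np.degrees(np.arctan2(d[1],d[0])),'centre',(F[0]+F[2])/2)
w=F[0]-F[1];print(np.degrees(np.arctan2(w[1],w[0]))-90)
# scene foot (top face): near-right corner, far-right
g=np.array([[175,520],[592,585]])/5+[230,110]
print('scene foot',onz(S,g,.018))
yaw=np.arctan2(d[1],d[0])
# ram axis: knob centre in top ~ (222,345), pad; knob disc
# stage origin unknown: try knob centre tri
print('knob', tri(T,np.array([[222,345]])/5+[160,110],S,np.array([[265,140]])/5+[230,110]))
E
```

```text
box tri [[ 5.968e-01 -3.196e-01  2.970e-02  3.600e-03]
 [ 5.785e-01 -3.669e-01  3.840e-02  1.400e-03]
 [ 4.523e-01 -2.616e-01  2.550e-02  5.000e-04]
 [ 4.347e-01 -3.109e-01  2.820e-02  2.200e-03]] [ 0.51557953 -0.31474854  0.0304453   0.00191885]
[[ 0.5979 -0.3179  0.032 ]
 [ 0.5787 -0.369   0.032 ]
 [ 0.4523 -0.2602  0.032 ]
 [ 0.4339 -0.3108  0.032 ]] [ 0.51568877 -0.31449735  0.032     ]
-21.760804683444196 0.15653522071769194 0.054600561642236214
S [[ 0.5967 -0.3222  0.032 ]
 [ 0.5752 -0.3628  0.032 ]
 [ 0.4572 -0.2663  0.032 ]
 [ 0.4386 -0.3126  0.032 ]] [ 0.51691335 -0.31597508  0.032     ]
foot [[0.54324622 0.24726966 0.018     ]
 [0.5807952  0.10903767 0.018     ]
 [0.83834551 0.17468902 0.018     ]] 0.14324108704406863 0.2657861248226469
yaw 14.300544110256713 centre [0.69079587 0.21097934 0.018     ]
15.196981044384898
scene foot [[0.58799001 0.10645539 0.018     ]
 [0.84293719 0.17366263 0.018     ]]
knob [[0.60504744 0.18669135 0.25680892 0.00766073]]
```

The box centre measures about (0.516, -0.315), with its top at 30 mm, a yaw of about -22° and size 156x54 px-inflated, which agrees with the text. The press yaw is about 14.5° and the stage is near (0.67, 0.20). Next I'll move the wrist camera over the press for a second view.

```bash
cat >> h.py <<'E'
from scipy.spatial.transform import Rotation as Ro
def Rt(): return Ro.from_euler('xyz',env.get_obs()['tool_rot'],degrees=True).as_matrix()
def need(p,Rtgt=None):
    """shift in CURRENT tool axes (do first), shift in TARGET axes (do after turning), rotvec in tool axes"""
    o=env.get_obs(); R=Rt(); d=np.array(p)-o['tool_pos']
    print('t',round(o['time_s'],2),'shift now-axes',(R.T@d).round(4))
    if Rtgt is not None:
        print('rotvec',np.degrees(Ro.from_matrix(R.T@Rtgt).as_rotvec()).round(2),'shift tgt-axes',(Rtgt.T@d).round(4))
def toolR(yaw,tilt):
    """fingers lean: z axis tilted 'tilt' deg from down toward heading yaw; x axis pointing back (-heading)"""
    y,t=np.radians(yaw),np.radians(tilt); h=np.array([np.cos(y),np.sin(y),0]);up=np.array([0,0,1.])
    z=np.sin(t)*h-np.cos(t)*up; x=-np.cos(t)*h-np.sin(t)*up
    return np.c_[x,np.cross(z,x),z]
E
python3 - <<'E'
from h import *
print(toolR(14.5,0)); need([.50,.16,.42],toolR(14.5,0))
E
```

```text
[[-0.96814764 -0.25038     0.        ]
 [-0.25038     0.96814764  0.        ]
 [-0.          0.         -1.        ]]
t 0.15 shift now-axes [-0.4252 -0.3421 -0.1727]
rotvec [-8.000e-02 -2.000e-02 -3.265e+01] shift tgt-axes [-0.1736 -0.5172 -0.1733]
```

```bash
python3 -m creep '[{"tx":-0.02,"ty":-0.016,"tz":-0.03},{"tx":-0.03,"ty":-0.022,"tz":-0.03},{"tx":-0.03,"ty":-0.024,"tz":-0.03},{"tx":-0.03,"ty":-0.024,"tz":-0.03,"rz":-3},{"tx":-0.03,"ty":-0.024,"tz":-0.03},{"tx":-0.03,"ty":-0.024,"tz":-0.02},{"tx":-0.03,"ty":-0.024},{"tx":-0.03,"ty":-0.024},{"tx":-0.03,"ty":-0.024},{"tx":-0.03,"ty":-0.024},{"tx":-0.03,"ty":-0.024},{"tx":-0.03,"ty":-0.024},{"tx":-0.03,"ty":-0.024},{"tx":-0.03,"ty":-0.024},{"tx":-0.015,"ty":-0.012},{"rz":-10},{"rz":-10},{"rz":-9.6},{}]'
python3 - <<'E'
from h import *
need([.50,.16,.42],toolR(14.5,0))
shot('wrist','w1');print(env.get_obs()['force'],env.get_obs()['qpos'].round(1))
E
```

```text
t 0.15 shift now-axes [-0.4252 -0.3421 -0.1727]
rotvec [-8.000e-02 -2.000e-02 -3.265e+01] shift tgt-axes [-0.1736 -0.5172 -0.1733]
[-0.61099543  0.11169118 -0.11354813] [-71.   18.4  -4.   83.1   1.3  78.5  -3.3]$[0]: bad value
```

View pics/w1.png

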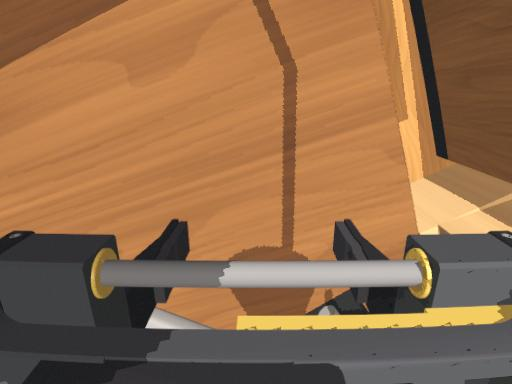

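The call was refused, apparently because every row needs all six keys, so I'll write them out.

```bash
python3 -m creep '[{"tx":-0.02,"ty":-0.016,"tz":-0.03,"rx":0,"ry":0,"rz":0},{"tx":-0.03,"ty":-0.024,"tz":-0.03,"rx":0,"ry":0,"rz":0},{"tx":-0.03,"ty":-0.024,"tz":-0.03,"rx":0,"ry":0,"rz":0},{"tx":-0.03,"ty":-0.024,"tz":-0.03,"rx":0,"ry":0,"rz":0},{"tx":-0.03,"ty":-0.024,"tz":-0.03,"rx":0,"ry":0,"rz":0},{"tx":-0.03,"ty":-0.024,"tz":-0.02,"rx":0,"ry":0,"rz":0},{"tx":-0.03,"ty":-0.024,"tz":0,"rx":0,"ry":0,"rz":0},{"tx":-0.03,"ty":-0.024,"tz":0,"rx":0,"ry":0,"rz":0},{"tx":-0.03,"ty":-0.024,"tz":0,"rx":0,"ry":0,"rz":0},{"tx":-0.03,"ty":-0.024,"tz":0,"rx":0,"ry":0,"rz":0},{"tx":-0.03,"ty":-0.024,"tz":0,"rx":0,"ry":0,"rz":0},{"tx":-0.03,"ty":-0.024,"tz":0,"rx":0,"ry":0,"rz":0},{"tx":-0.03,"ty":-0.024,"tz":0,"rx":0,"ry":0,"rz":0},{"tx":-0.03,"ty":-0.024,"tz":0,"rx":0,"ry":0,"rz":0},{"tx":-0.015,"ty":-0.014,"tz":0,"rx":0,"ry":0,"rz":0},{"tx":0,"ty":0,"tz":0,"rx":0,"ry":0,"rz":-10.6},{"tx":0,"ty":0,"tz":0,"rx":0,"ry":0,"rz":-10.6},{"tx":0,"ty":0,"tz":0,"rx":0,"ry":0,"rz":-10.6},{"tx":0,"ty":0,"tz":0,"rx":0,"ry":0,"rz":0}]'
python3 - <<'E'
from h import *
need([.50,.16,.42],toolR(14.5,0))
shot('wrist','w1');print(env.get_obs()['force'],env.get_obs()['qpos'].round(1))
E
```

```text
time_s: 2.58
tool_pos: [0.4997, 0.1602, 0.4175]
tool_rot: [180.0, -0.0, -166.5]
force: [-0.1, 0.5, -0.2]
grip_width: 0.087
t 2.58 shift now-axes [-0.0002 -0.0003 -0.0025]
rotvec [ 0.   -0.01 -0.97] shift tgt-axes [-0.0002 -0.0003 -0.0025]
[-0.39110593  0.48944649  0.16713356] [-40.6   1.   20.4  84.1  -0.4  94.9  83.2]
```

View pics/w1.png

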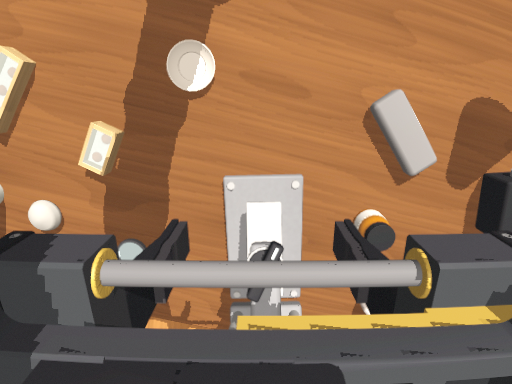

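The wrist view's up direction points toward the robot. The near edge of the press foot is at row 177, the stage near (263,220) and the knob near (265,258), partly behind the gripper rod. I'll move forward 0.13 m for a clear second view.

```bash
python3 -m creep '[{"tx":-0.03,"ty":0,"tz":0,"rx":0,"ry":0,"rz":-1},{"tx":-0.04,"ty":0,"tz":0,"rx":0,"ry":0,"rz":0},{"tx":-0.04,"ty":0,"tz":0,"rx":0,"ry":0,"rz":0},{"tx":-0.03,"ty":0,"tz":0,"rx":0,"ry":0,"rz":0},{"tx":0,"ty":0,"tz":0,"rx":0,"ry":0,"rz":0}]'
python3 - <<'E'
from h import *
c=shot('wrist','w2');print(-c['R'].T@c['t'])
im=cv2.imread('pics/w2.png')[70:270,180:350];cv2.imwrite('pics/w2c.png',cv2.resize(im,None,fx=3,fy=3,interpolation=cv2.INTER_CUBIC))
E
```

```text
time_s: 3.25
tool_pos: [0.6365, 0.1957, 0.4152]
tool_rot: [-179.9, -0.2, -165.5]
force: [-0.2, -0.1, -0.4]
grip_width: 0.0871
[0.55884103 0.17505169 0.55228727]
```

View pics/w2.png

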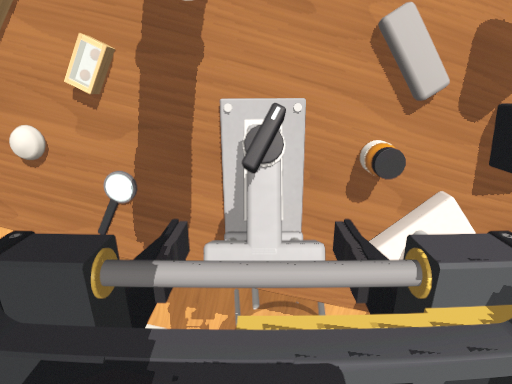

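View pics/w2c.png

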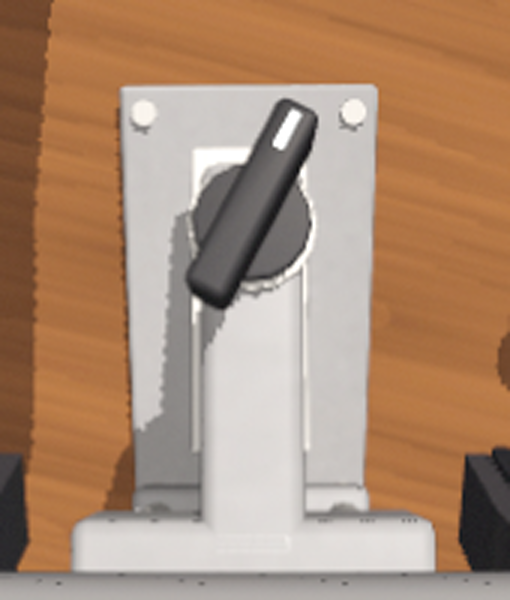

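The view shows the whole press and it is symmetric in the image. The knob bar runs from about (278,105) to (249,168), and the stage's near edge is at row 120, columns 244-281.

```bash
python3 - <<'E'
from h import *
c=load('w2');c1=load('w1')
f=lambda a:np.array(a,float)/3+[180,70]-[1/3,1/3]
F=onz(c,f([[122,87],[377,87]]),.018);print('foot near',F,F.mean(0),np.linalg.norm(F[0]-F[1]))
d=F[0]-F[1];print('yaw',np.degrees(np.arctan2(d[1],d[0]))+90)
S=onz(c,f([[193,150],[307,150]]),.07);print('stage near',S,S.mean(0),np.linalg.norm(S[0]-S[1]))
yaw=np.radians(14.5);h=np.array([np.cos(yaw),np.sin(yaw),0]);l=np.array([-h[1],h[0],0]);up=np.array([0,0,1.])
a=np.radians(22);xs=np.cos(a)*h+np.sin(a)*up;n=-np.sin(a)*h+np.cos(a)*up
# near edge mid: image column mid
st=S.mean(0)+.08*xs; print('stage',st)
for st in (st,):
    P={'knob':st+.189*n,'knobtop':st+.203*n,'disc':st+.171*n,'pad':st+.045*n,'crossL':st+.115*xs+.122*n+.062*l,'footnear':None}
    for k,v in P.items():
        if v is not None: print(k,v.round(4),((proj(c,v)-[180,70])*3).round(1))
# disc outline
ph=np.linspace(0,2*np.pi,9)
print(((proj(c,[st+.171*n+.02*(np.cos(t)*xs+np.sin(t)*l) for t in ph])-[180,70])*3).round(0).tolist())
E
```

```text
foot near [[0.58174454 0.10823607 0.018     ]
 [0.54519734 0.24995943 0.018     ]] [0.56347094 0.17909775 0.018     ] 0.14635985540207735
yaw 14.460221896154053
stage near [[0.60171365 0.15799203 0.07      ]
 [0.5867119  0.21615257 0.07      ]] [0.59421277 0.1870723  0.07      ] 0.06006414091199693
stage [0.66602484 0.20564416 0.09996853]
knob [0.5975 0.1879 0.2752] [[252.8 212.3]]
knobtop [0.5924 0.1866 0.2882] [[253.2 200.9]]
disc [0.604  0.1896 0.2585] [[252.2 225.4]]
pad [0.6497 0.2014 0.1417] [[249.7 285.7]]
crossL [0.7095 0.2809 0.2562] [[417.6 558.7]]
[[252.0, 286.0], [296.0, 268.0], [313.0, 225.0], [295.0, 183.0], [252.0, 166.0], [209.0, 183.0], [191.0, 225.0], [209.0, 268.0], [252.0, 286.0]]
```

```bash
python3 - <<'E'
from h import *
c=load('w2');T=load('top0');S=load('scene0')
yaw=np.radians(14.5);h=np.array([np.cos(yaw),np.sin(yaw),0]);l=np.array([-h[1],h[0],0]);up=np.array([0,0,1.])
a=np.radians(22);xs=np.cos(a)*h+np.sin(a)*up;n=-np.sin(a)*h+np.cos(a)*up
st=np.array([.6660,.2056,.1])
im=cv2.cvtColor(c['pixels'],cv2.COLOR_RGB2HSV)
m=(im[...,2]<75).astype(np.uint8); m[:100]=0;m[175:]=0;m[:,:240]=0;m[:,290:]=0
cs,_=cv2.findContours(m,0,1);k=max(cs,key=cv2.contourArea);r=cv2.minAreaRect(k);print(r)
b=cv2.boxPoints(r)
for lo in (75,90,60):
    pass
def onplane(c,uv,hh):
    o,d=ray(c,uv);p=st+hh*n;s=((p-o)@n)/(d@n);return o+d*s[:,None]
# bar top-face edges in crop w2c: left edge and right edge lines of the top face
f=lambda a:np.array(a,float)/3+[180,70]-1/3
q=onplane(c,f([[277,105],[192,275],[316,118],[232,300]]),.203)-st
for v in q: print('xs',(v@xs).round(4),'l',(v@l).round(4))
# visible overlays
P=[st+x*xs+y*l for x in(-.08,.08) for y in(-.03,.03)]
print('scene plate corners',((proj(S,P)-[230,110])*5).round(0).tolist(),'pad',((proj(S,st+.045*n)-[230,110])*5).round(0),'knob',((proj(S,st+.189*n)-[230,110])*5).round(0))
print('top knob',((proj(T,st+.189*n)-[160,110])*5).round(0),((proj(T,P)-[160,110])*5).round(0).tolist())
E
```

```text
((271.1012878417969, 143.41305541992188), (22.424766540527344, 70.84679412841797), 39.35175323486328)
xs -0.0294 l 0.0068
xs 0.0217 l -0.0181
xs -0.0254 l 0.0184
xs 0.029 l -0.0065
scene plate corners [[233.0, 419.0], [252.0, 370.0], [475.0, 373.0], [485.0, 323.0]] pad [[337. 312.]] knob [[262. 107.]]
top knob [[219. 359.]] [[305.0, 399.0], [216.0, 421.0], [243.0, 163.0], [151.0, 185.0]]
```

Everything agrees: the stage centre is near (0.666, 0.206, 0.100) with yaw 14.5°, the overlays match in the scene and top views, and the bar centre lies within 1 mm of the screw axis. The knob is at about 25° (0.44 rad), so it needs about 221° in total. Now the box.

```bash
python3 - <<'E'
from h import *
need([.57,-.335,.27],toolR(-21.8,0))
E
```

```text
t 3.3 shift now-axes [ 0.196  -0.4968  0.1471]
rotvec [-0.09 -0.11 36.3 ] shift tgt-axes [-0.136  -0.5167  0.1462]
```

```bash
python3 -m creep '[{"tx":0.01,"ty":-0.03,"tz":0,"rx":0,"ry":0,"rz":0},{"tx":0.02,"ty":-0.05,"tz":0,"rx":0,"ry":0,"rz":0},{"tx":0.02,"ty":-0.05,"tz":0,"rx":0,"ry":0,"rz":0},{"tx":0.02,"ty":-0.05,"tz":0,"rx":0,"ry":0,"rz":0},{"tx":0.02,"ty":-0.05,"tz":0,"rx":0,"ry":0,"rz":0},{"tx":0.02,"ty":-0.05,"tz":0.02,"rx":0,"ry":0,"rz":0},{"tx":0.02,"ty":-0.05,"tz":0.03,"rx":0,"ry":0,"rz":0},{"tx":0.02,"ty":-0.05,"tz":0.03,"rx":0,"ry":0,"rz":0},{"tx":0.02,"ty":-0.05,"tz":0.03,"rx":0,"ry":0,"rz":0},{"tx":0.02,"ty":-0.05,"tz":0.03,"rx":0,"ry":0,"rz":0},{"tx":0.006,"ty":-0.017,"tz":0.007,"rx":0,"ry":0,"rz":0},{"tx":0,"ty":0,"tz":0,"rx":0,"ry":0,"rz":9},{"tx":0,"ty":0,"tz":0,"rx":0,"ry":0,"rz":9},{"tx":0,"ty":0,"tz":0,"rx":0,"ry":0,"rz":9},{"tx":0,"ty":0,"tz":0,"rx":0,"ry":0,"rz":9.3},{"tx":0,"ty":0,"tz":0,"rx":0,"ry":0,"rz":0}]'
python3 - <<'E'
from h import *
need([.57,-.335,.27],toolR(-21.8,0)); print(env.get_obs()['qpos'].round(1))
c=shot('wrist','w3')
E
```

```text
time_s: 5.3
tool_pos: [0.572, -0.3338, 0.2716]
tool_rot: [179.9, 0.1, 158.5]
force: [-0.1, -0.0, 0.3]
grip_width: 0.0868
t 5.3 shift now-axes [ 0.0015 -0.0018  0.0016]
rotvec [0.08 0.08 0.3 ] shift tgt-axes [ 0.0014 -0.0018  0.0016]
[ -3.7  23.1  43.2  80.6 -15.8  82.4 107.8]
```

View pics/w3.png

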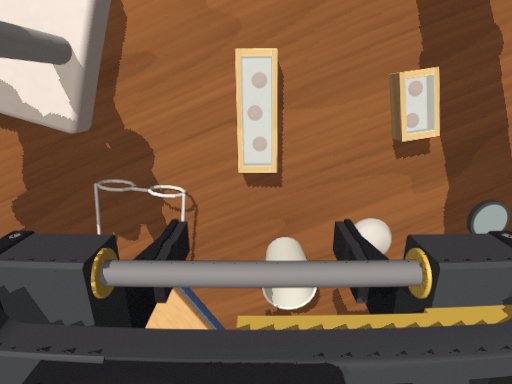

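In the wrist view the long box runs from (236,49) to (278,173) and is nearly parallel to the image axis. The short box is at (415,105), and a microscope base lies off to the left. I'll measure the corners.

```bash
python3 - <<'E'
from h import *
c=load('w3')
im=cv2.cvtColor(c['pixels'],cv2.COLOR_RGB2HSV)[30:190,220:300]
m=((im[...,1]<140)&(im[...,2]>150)).astype(np.uint8)
m=cv2.morphologyEx(m,cv2.MORPH_CLOSE,np.ones((9,9)))
cs,_=cv2.findContours(m,0,cv2.CHAIN_APPROX_NONE);k=max(cs,key=cv2.contourArea);r=cv2.minAreaRect(k);print(r)
b=cv2.boxPoints(r)+[220,30];print(b)
v=np.hstack([cv2.cvtColor(c['pixels'],cv2.COLOR_RGB2BGR)[30:190,220:300],cv2.cvtColor(m*255,cv2.COLOR_GRAY2BGR)]);cv2.imwrite('pics/w3b.png',cv2.resize(v,None,fx=4,fy=4))
for P in (b,):
    Q=onz(c,P,.032);print(Q.round(4),Q.mean(0).round(4))
    print(np.linalg.norm(Q[0]-Q[1]),np.linalg.norm(Q[2]-Q[1]))
# height by triangulation with scene: centre diag
S=load('scene0');T=load('top0')
s=np.array([[278,212],[190,252],[130,36],[45,78]])/5+[130,262]
print(b.mean(0)); print(tri(c,b.mean(0)[None],S,s.mean(0)[None]))
print(tri(c,b.mean(0)[None],T,[[362.5,218.3]]))
E
```

```text
((36.0, 80.0), (124.0, 42.0), 90.0)
[[235.  48.]
 [277.  48.]
 [277. 172.]
 [235. 172.]]
[[ 0.4377 -0.3133  0.032 ]
 [ 0.4556 -0.2678  0.032 ]
 [ 0.5952 -0.3206  0.032 ]
 [ 0.5752 -0.3712  0.032 ]] [ 0.5159 -0.3182  0.032 ]
0.04891420696553496 0.1492376285976225
[256. 110.]
[[ 0.51435244 -0.31523662  0.02597548  0.0047546 ]]
[[ 0.51439531 -0.31695011  0.02171308  0.00293544]]
```

View pics/w3b.png

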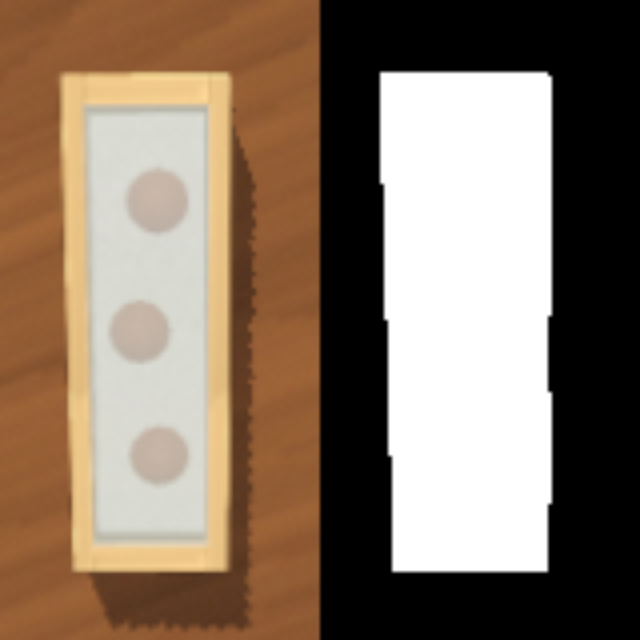

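The box centre is about (0.516, -0.317) with yaw about -21.3°; the views agree within 2 mm, and its size of 149x49 mm matches. I'll grasp 45 mm toward the near end with the tool leaning 30°, so the hand stays clear of the press arm later.

```bash
cat >> h.py <<'E'
BD=np.array([np.cos(np.radians(-21.3)),np.sin(np.radians(-21.3)),0])
RG=toolR(-21.3,30)
PG=np.array([.516,-.3167,0])-.048*BD+[0,0,.030]
E
python3 - <<'E'
from h import *
need(PG-.09*RG[:,2],RG)
E
```

```text
t 5.35 shift now-axes [ 0.1516 -0.0047  0.1633]
rotvec [  0.04 -29.93  -0.14] shift tgt-axes [ 0.2129 -0.0041  0.0659]
```

```bash
python3 -m creep '[{"tx":0,"ty":0,"tz":0,"rx":0,"ry":-10,"rz":0},{"tx":0,"ty":0,"tz":0,"rx":0,"ry":-10,"rz":0},{"tx":0,"ty":0,"tz":0,"rx":0,"ry":-9.9,"rz":0},{"tx":0.03,"ty":-0.004,"tz":0,"rx":0,"ry":0,"rz":0},{"tx":0.04,"ty":0,"tz":0,"rx":0,"ry":0,"rz":0},{"tx":0.04,"ty":0,"tz":0.01,"rx":0,"ry":0,"rz":0},{"tx":0.04,"ty":0,"tz":0.02,"rx":0,"ry":0,"rz":0},{"tx":0.04,"ty":0,"tz":0.02,"rx":0,"ry":0,"rz":0},{"tx":0.023,"ty":0,"tz":0.016,"rx":0,"ry":0,"rz":0},{"tx":0,"ty":0,"tz":0,"rx":0,"ry":0,"rz":0},{"tx":0,"ty":0,"tz":0,"rx":0,"ry":0,"rz":0}]'
python3 - <<'E'
from h import *
need(PG,RG); print(env.get_obs()['qpos'].round(1))
c=shot('wrist','w4');shot('scene','s4')
E
```

```text
time_s: 6.72
tool_pos: [0.4306, -0.2836, 0.1092]
tool_rot: [-180.0, 30.1, 158.4]
force: [0.8, -1.4, 0.6]
grip_width: 0.087
t 6.72 shift now-axes [0.002  0.0005 0.0904]
rotvec [-0.16  0.1  -0.24] shift tgt-axes [0.0018 0.0002 0.0904]
[-10.4 -13.5  42.5 135.8   7.3  24.7  96.3]
```

View pics/w4.png

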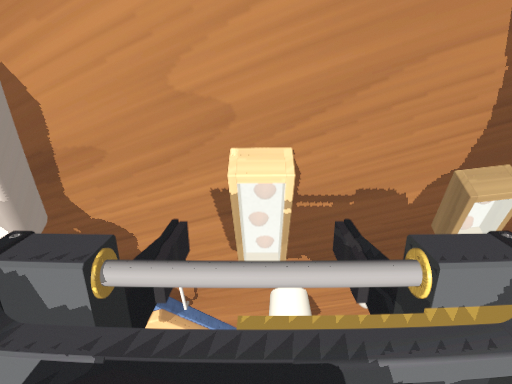

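View pics/s4.png

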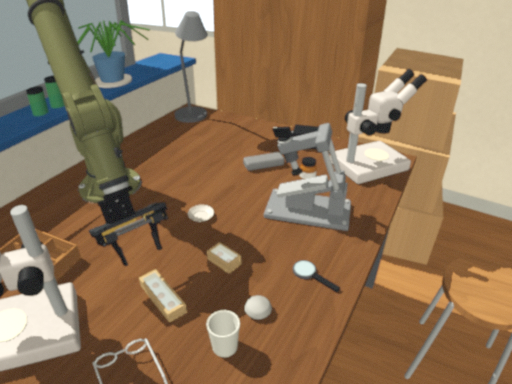

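The box's near end (230-293, row 150-185) is centred between the fingers, whose midline is at 262. I'll advance.

```bash
python3 -m creep '[{"tx":0.002,"ty":0,"tz":0.015,"rx":0,"ry":0,"rz":0},{"tx":0,"ty":0,"tz":0.02,"rx":0,"ry":0,"rz":0},{"tx":0,"ty":0,"tz":0.02,"rx":0,"ry":0,"rz":0},{"tx":0,"ty":0,"tz":0.015,"rx":0,"ry":0,"rz":0},{"tx":0,"ty":0,"tz":0.013,"rx":0,"ry":0,"rz":0},{"tx":0,"ty":0,"tz":0.007,"rx":0,"ry":0,"rz":0},{"tx":0,"ty":0,"tz":0,"rx":0,"ry":0,"rz":0},{"tx":0,"ty":0,"tz":0,"rx":0,"ry":0,"rz":0}]'
python3 - <<'E'
from h import *
need(PG,RG); print(env.get_obs()['qpos'].round(1))
E
```

```text
time_s: 7.82
tool_pos: [0.4683, -0.298, 0.0305]
tool_rot: [179.9, 29.9, 158.4]
force: [0.2, -0.6, -0.3]
grip_width: 0.0871
t 7.83 shift now-axes [-0.0025 -0.      0.0021]
rotvec [-0.08 -0.14 -0.3 ] shift tgt-axes [-0.0025 -0.0001  0.0021]
[-20.4   8.7  56.6 134.2 -51.   17.5 148.4]
```

The grasp pose is reached, but joint 7 (148°) and joint 6 are near their limits. A smaller lean of 20°, gripping 55 mm from the centre, is easier on the wrist and still clears the press, so I'll re-pose.

```bash
python3 -m creep '[{"tx":0,"ty":0,"tz":-0.02,"rx":0,"ry":0,"rz":0},{"tx":0,"ty":0,"tz":-0.02,"rx":0,"ry":0,"rz":0},{"tx":0,"ty":0,"tz":0,"rx":0,"ry":5,"rz":0},{"tx":0,"ty":0,"tz":0,"rx":0,"ry":5,"rz":0},{"tx":0,"ty":0,"tz":0,"rx":0,"ry":0,"rz":0}]'
cat >> h.py <<'E'
RG=toolR(-21.3,20)
PG=np.array([.516,-.3167,0])-.057*BD+[0,0,.0305]
E
python3 - <<'E'
from h import *
need(PG,RG); print(env.get_obs()['qpos'].round(1))
E
```

```text
time_s: 8.45
tool_pos: [0.4547, -0.291, 0.0571]
tool_rot: [179.8, 19.6, 158.5]
force: [0.4, -0.5, -0.0]
grip_width: 0.0868
t 8.45 shift now-axes [-0.     -0.0017  0.0282]
rotvec [ 0.12 -0.36 -0.19] shift tgt-axes [ 0.0002 -0.0017  0.0282]
[-28.5   7.2  64.1 127.8 -21.2  31.5 119.3]
```

```bash
python3 -m creep '[{"tx":0,"ty":-0.001,"tz":0.01,"rx":0,"ry":0,"rz":0},{"tx":0,"ty":0,"tz":0.01,"rx":0,"ry":0,"rz":0},{"tx":0,"ty":0,"tz":0.006,"rx":0,"ry":0,"rz":0},{"tx":0,"ty":0,"tz":0,"rx":0,"ry":0,"rz":0},{"tx":0,"ty":0,"tz":0,"rx":0,"ry":0,"rz":0}]'
python3 - <<'E'
from h import *
need(PG,RG); print(env.get_obs()['qpos'].round(1))
E
```

```text
time_s: 9.07
tool_pos: [0.4604, -0.294, 0.0314]
tool_rot: [179.7, 19.5, 158.4]
force: [0.5, 0.5, 1.5]
grip_width: 0.087
t 9.07 shift now-axes [-0.0026 -0.0009  0.0018]
rotvec [ 0.21 -0.51 -0.29] shift tgt-axes [-0.0026 -0.0009  0.0018]
[-21.9  12.7  58.3 127.6 -31.6  29.9 127.8]
```

```bash
python3 -m creep '[{"tx":-0.002,"ty":0,"tz":0,"rx":0,"ry":0,"rz":0},{"tx":0,"ty":0,"tz":0,"rx":0,"ry":0,"rz":0},{"tx":0,"ty":0,"tz":0,"rx":0,"ry":0,"rz":0},{"tx":0,"ty":0,"tz":0,"rx":0,"ry":0,"rz":0},{"tx":0,"ty":0,"tz":0,"rx":0,"ry":0,"rz":0},{"tx":0,"ty":0,"tz":0,"rx":0,"ry":0,"rz":0}]' 0.04 20
python3 - <<'E'
from h import *
need(PG,RG); shot('wrist','w5')
E
```

```text
time_s: 9.82
tool_pos: [0.4622, -0.2946, 0.0317]
tool_rot: [179.7, 19.5, 158.4]
force: [-0.2, 0.1, 0.8]
grip_width: 0.0497
t 9.82 shift now-axes [-0.0006 -0.001   0.0015]
rotvec [ 0.2  -0.54 -0.27] shift tgt-axes [-0.0006 -0.001   0.0015]
```

View pics/w5.png

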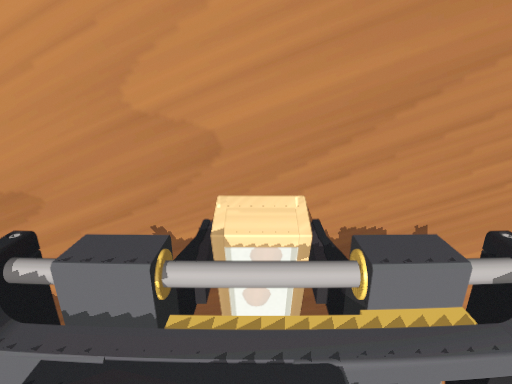

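The box is held; the opening is 49.7 mm against its 50 mm width. I'll lift slowly.

```bash
python3 -m creep '[{"tx":-0.001,"ty":0,"tz":-0.003,"rx":0,"ry":0,"rz":0},{"tx":-0.003,"ty":0,"tz":-0.009,"rx":0,"ry":0,"rz":0},{"tx":-0.005,"ty":0,"tz":-0.014,"rx":0,"ry":0,"rz":0},{"tx":-0.007,"ty":0,"tz":-0.02,"rx":0,"ry":0,"rz":0},{"tx":-0.007,"ty":0,"tz":-0.02,"rx":0,"ry":0,"rz":0},{"tx":-0.007,"ty":0,"tz":-0.02,"rx":0,"ry":0,"rz":0},{"tx":-0.007,"ty":0,"tz":-0.02,"rx":0,"ry":0,"rz":0},{"tx":0,"ty":0,"tz":0,"rx":0,"ry":0,"rz":0}]'
python3 - <<'E'
from h import *
print(env.get_obs()['qpos'].round(1),env.get_obs()['force'])
shot('scene','s6')
im=cv2.imread('pics/s6.png')[170:340,80:260];cv2.imwrite('pics/s6c.png',cv2.resize(im,None,fx=3.5,fy=3.5,interpolation=cv2.INTER_CUBIC))
E
```

```text
time_s: 10.88
tool_pos: [0.4626, -0.2951, 0.1454]
tool_rot: [179.6, 19.6, 158.4]
force: [0.2, -0.7, -2.1]
grip_width: 0.0502
[-33.8  -8.6  63.5 122.2   6.3  42.4  95.3] [ 0.18526846 -0.74483315 -2.13144553]
```

View pics/s6c.png

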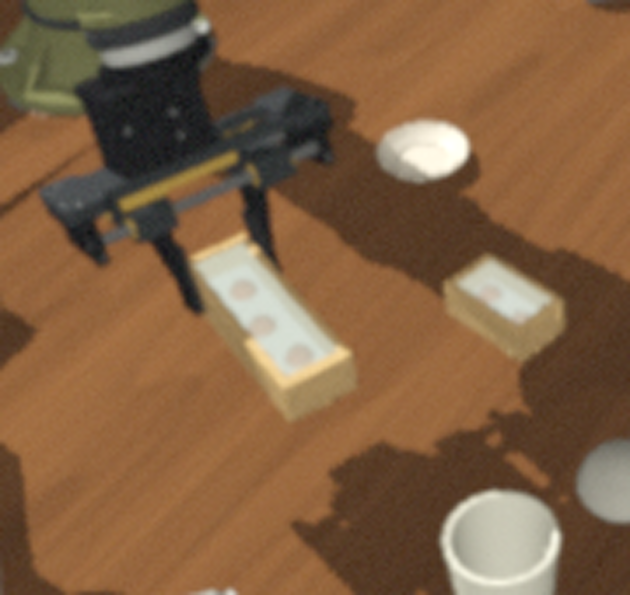

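```bash
python3 - <<'E'
from h import *
S=load('s6')
R=Rt();p=env.get_obs()['tool_pos']
# pick: TCP (.4622,-.2946,.0317)
l=np.array([-BD[1],BD[0],0]);c0=np.array([.516,-.3167,.032])
for sag in (0,2,4,8):
    a=np.radians(-sag);d=np.cos(a)*BD+np.sin(a)*np.array([0,0,1]);u=np.cross(d,l)
    c=p+ (c0-[.4622,-.2946,.0317])@BD*d+ (c0-[.4622,-.2946,.0317])@l*l+ .0003*u
    print(sag,((proj(S,[c+.075*d+.025*l,c+.075*d-.025*l,c-.075*d+.025*l,c-.075*d-.025*l])-[80,170])*3.5).round(0).tolist())
E
```

```text
0 [[351.0, 353.0], [282.0, 388.0], [241.0, 233.0], [177.0, 262.0]]
2 [[351.0, 358.0], [283.0, 394.0], [241.0, 233.0], [177.0, 262.0]]
4 [[352.0, 363.0], [284.0, 398.0], [241.0, 232.0], [177.0, 261.0]]
8 [[353.0, 372.0], [285.0, 408.0], [241.0, 231.0], [177.0, 260.0]]
```

The lift is good: the predicted corners for a level box match the image, so there is no sag. I'll carry the box to a point beside the stage on its right-hand, open side, and slide it in sideways under the pad.

```bash
cat >> h.py <<'E'
_y=np.radians(14.5);H=np.array([np.cos(_y),np.sin(_y),0]);L=np.array([-H[1],H[0],0]);UP=np.array([0,0,1.])
_a=np.radians(22);XS=np.cos(_a)*H+np.sin(_a)*UP;N=-np.sin(_a)*H+np.cos(_a)*UP
ST=np.array([.666,.2056,.1])
def place(x,y,n): return ST+(x-.0582)*XS+y*L+(.0317+n)*N
RP=toolR(14.5,41.6)
E
python3 - <<'E'
from h import *
print(place(0,-.1,.06)); need([.60,.08,.26],toolR(14.5,19.6))
E
```

```text
[0.60553747 0.0866733  0.16322066]
t 10.93 shift now-axes [-0.0299  0.4    -0.1097]
rotvec [-1.168e+01  1.000e-02 -3.402e+01] shift tgt-axes [-0.2534  0.3281 -0.0329]
```

```bash
python3 -m creep '[{"tx":-0.006,"ty":0.01,"tz":-0.02,"rx":0,"ry":0,"rz":0},{"tx":-0.006,"ty":0.025,"tz":-0.03,"rx":0,"ry":0,"rz":0},{"tx":-0.006,"ty":0.035,"tz":-0.03,"rx":0,"ry":0,"rz":0},{"tx":-0.006,"ty":0.04,"tz":-0.02,"rx":0,"ry":0,"rz":0},{"tx":-0.006,"ty":0.04,"tz":-0.01,"rx":0,"ry":0,"rz":0},{"tx":0,"ty":0.04,"tz":0,"rx":0,"ry":0,"rz":0},{"tx":0,"ty":0.04,"tz":0,"rx":0,"ry":0,"rz":0},{"tx":0,"ty":0.04,"tz":0,"rx":0,"ry":0,"rz":0},{"tx":0,"ty":0.04,"tz":0,"rx":0,"ry":0,"rz":0},{"tx":0,"ty":0.04,"tz":0,"rx":0,"ry":0,"rz":0},{"tx":0,"ty":0.03,"tz":0,"rx":0,"ry":0,"rz":0},{"tx":0,"ty":0.02,"tz":0,"rx":0,"ry":0,"rz":0},{"tx":0,"ty":0,"tz":0,"rx":-2.9,"ry":0,"rz":-8.5},{"tx":0,"ty":0,"tz":0,"rx":-2.9,"ry":0,"rz":-8.5},{"tx":0,"ty":0,"tz":0,"rx":-2.9,"ry":0,"rz":-8.5},{"tx":0,"ty":0,"tz":0,"rx":-2.9,"ry":0,"rz":-8.5},{"tx":0,"ty":0,"tz":0,"rx":0,"ry":0,"rz":0}]'
python3 - <<'E'
from h import *
print(env.get_obs()['qpos'].round(1),env.get_obs()['force'])
need(place(0,-.1,.06),RP)
E
```

```text
time_s: 13.05
tool_pos: [0.6, 0.0776, 0.2585]
tool_rot: [-179.9, 19.4, -165.8]
force: [0.9, 0.2, -2.4]
grip_width: 0.05
[-34.4  -1.5  25.2 106.5  -1.1  55.5  95.5] [ 0.91821167  0.15307465 -2.39267733]
t 13.05 shift now-axes [0.0244 0.0077 0.0924]
rotvec [ -0.29 -22.22  -0.25] shift tgt-axes [0.0575 0.0074 0.0763]
```

```bash
python3 -m creep '[{"tx":0,"ty":0,"tz":0,"rx":0,"ry":-5.5,"rz":0},{"tx":0,"ty":0,"tz":0,"rx":0,"ry":-5.5,"rz":0},{"tx":0,"ty":0,"tz":0,"rx":-0.2,"ry":-5.6,"rz":-0.2},{"tx":0,"ty":0,"tz":0,"rx":0,"ry":-5.6,"rz":0},{"tx":0.01,"ty":0.002,"tz":0.015,"rx":0,"ry":0,"rz":0},{"tx":0.015,"ty":0.002,"tz":0.02,"rx":0,"ry":0,"rz":0},{"tx":0.015,"ty":0.002,"tz":0.02,"rx":0,"ry":0,"rz":0},{"tx":0.015,"ty":0.001,"tz":0.02,"rx":0,"ry":0,"rz":0},{"tx":0,"ty":0,"tz":0,"rx":0,"ry":0,"rz":0},{"tx":0,"ty":0,"tz":0,"rx":0,"ry":0,"rz":0}]'
python3 - <<'E'
from h import *
print(env.get_obs()['qpos'].round(1),env.get_obs()['force'])
need(place(0,-.1,.007),RP)
shot('scene','s7');shot('top','t7')
E
```

```text
time_s: 14.3
tool_pos: [0.6074, 0.089, 0.1679]
tool_rot: [-179.9, 41.7, -165.3]
force: [-0.0, 0.8, -0.6]
grip_width: 0.0494
[-38.2  -6.3  28.8 129.9  -4.4  14.1 100.1] [-0.04509425  0.75470969 -0.64113458]
t 14.3 shift now-axes [ 0.0228 -0.0019  0.0518]
rotvec [0.1  0.15 0.17] shift tgt-axes [ 0.0226 -0.0018  0.0518]
```

View pics/s7.png

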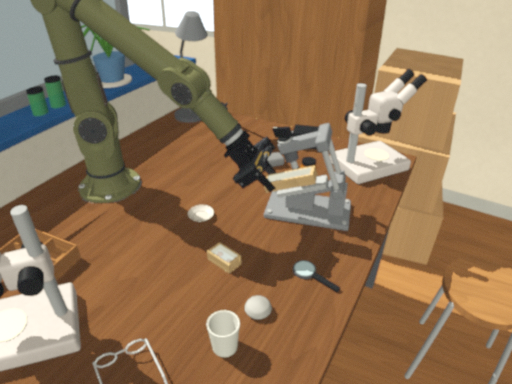

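The box sits parallel above the stage's right side. Now I'll descend beside the plate.

```bash
python3 -m creep '[{"tx":0.006,"ty":-0.001,"tz":0.013,"rx":0,"ry":0,"rz":0},{"tx":0.006,"ty":-0.001,"tz":0.013,"rx":0,"ry":0,"rz":0},{"tx":0.006,"ty":0,"tz":0.013,"rx":0,"ry":0,"rz":0},{"tx":0.004,"ty":0,"tz":0.01,"rx":0,"ry":0,"rz":0},{"tx":0,"ty":0,"tz":0,"rx":0,"ry":0,"rz":0},{"tx":0,"ty":0,"tz":0,"rx":0,"ry":0,"rz":0}]'
python3 - <<'E'
from h import *
print(env.get_obs()['qpos'].round(1),env.get_obs()['force'])
need(place(0,-.1,.007),RP)
shot('scene','s8')
im=cv2.imread('pics/s8.png')[130:240,230:370];cv2.imwrite('pics/s8c.png',cv2.resize(im,None,fx=5,fy=5,interpolation=cv2.INTER_CUBIC))
R=Rt();p=env.get_obs()['tool_pos']
S=load('s8')
# predicted box from tool pose: relative tilt 19.6
xb=Ro.from_rotvec(np.radians(0)*R[:,1]).apply(-R[:,0]*np.cos(np.radians(19.6))+R[:,2]*np.sin(np.radians(19.6)));nb=np.cross(xb,R[:,1]) if np.cross(xb,R[:,1])[2]>0 else -np.cross(xb,R[:,1])
c=p+.0582*xb-.0157*nb
q=c-ST;print('box in stage',(q@XS).round(4),(q@L).round(4),(q@N).round(4),'ang',np.degrees(np.arccos(nb@N)),np.degrees(np.arccos(xb@XS)))
lb=np.cross(nb,xb)
print(((proj(S,[c+sx*.075*xb+sy*.025*lb+.016*nb for sx in(-1,1) for sy in(-1,1)])-[230,130])*5).round(0).tolist())
E
```

```text
time_s: 15.15
tool_pos: [0.6237, 0.0908, 0.117]
tool_rot: [-179.9, 41.8, -165.2]
force: [0.2, -0.6, -2.4]
grip_width: 0.0501
[-45.6   2.   38.  130.5 -41.9   8.4 136.2] [ 0.23916255 -0.61018084 -2.4241772 ]
t 15.15 shift now-axes [0.0011 0.0005 0.003 ]
rotvec [0.09 0.2  0.2 ] shift tgt-axes [0.0011 0.0005 0.003 ]
box in stage 0.0001 -0.1003 0.0265 ang 0.20962100734636208 0.3048470283981248
[[185.0, 347.0], [203.0, 302.0], [429.0, 301.0], [439.0, 255.0]]
```

View pics/s8c.png

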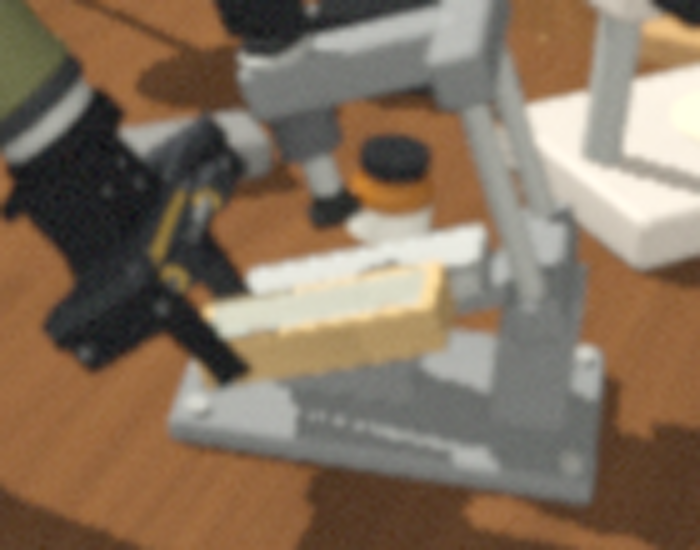

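```bash
python3 -m creep '[{"tx":0.001,"ty":0.004,"tz":0.003,"rx":0,"ry":0,"rz":0},{"tx":0.001,"ty":0.008,"tz":0.002,"rx":0,"ry":0,"rz":0},{"tx":0,"ty":0.008,"tz":0,"rx":0,"ry":0,"rz":0},{"tx":0,"ty":0,"tz":0,"rx":0,"ry":0,"rz":0}]'
cat >> h.py <<'E'
def box(sag=0.):
    R=Rt();p=env.get_obs()['tool_pos'];b=np.radians(19.6-sag)
    xb=-R[:,0]*np.cos(b)+R[:,2]*np.sin(b);nb=np.cross(xb,R[:,1]);nb*=np.sign(nb[2]);c=p+.0582*xb-.0157*nb
    q=c-ST;print('box in stage',(q@XS).round(4),(q@L).round(4),(q@N).round(4),'under',(q@N-.016).round(4),'ang',np.degrees(np.arccos(nb@N)).round(2),np.degrees(np.arccos(xb@XS)).round(2))
    print('q',env.get_obs()['qpos'].round(1),'F',env.get_obs()['force'].round(1)); return c,xb,nb
E
python3 -c "
from h import *
box();need(place(0,-.08,.005),RP)"
```

```text
time_s: 15.7
tool_pos: [0.6196, 0.1117, 0.1109]
tool_rot: [-179.9, 41.7, -165.1]
force: [-0.2, 0.1, -2.4]
grip_width: 0.0494
box in stage -0.0011 -0.0789 0.0201 under 0.0041 ang 0.12 0.36
q [-49.6   2.6  39.1 131.  -37.5   6.7 129.5] F [-0.2  0.1 -2.4]
t 15.7 shift now-axes [-0.0014 -0.0008 -0.0005]
rotvec [0.17 0.11 0.3 ] shift tgt-axes [-0.0014 -0.0008 -0.0005]
```

```bash
python3 -m creep '[{"tx":0,"ty":0.01,"tz":0,"rx":0,"ry":0,"rz":0},{"tx":0,"ty":0.012,"tz":0,"rx":0,"ry":0,"rz":0},{"tx":-0.001,"ty":0.01,"tz":0,"rx":0,"ry":0,"rz":0},{"tx":0,"ty":0,"tz":0,"rx":0,"ry":0,"rz":0}]'
python3 - <<'E'
from h import *
c,xb,nb=box();need(place(0,-.045,.005),RP)
S=shot('scene','s9')
im=cv2.imread('pics/s9.png')[130:240,230:370];cv2.imwrite('pics/s9c.png',cv2.resize(im,None,fx=5,fy=5,interpolation=cv2.INTER_CUBIC))
lb=np.cross(nb,xb)
print(((proj(S,[c+sx*.075*xb+sy*.025*lb+.016*nb for sx in(-1,1) for sy in(-1,1)])-[230,130])*5).round(0).tolist())
shot('wrist','w9')
E
```

```text
time_s: 16.2
tool_pos: [0.6122, 0.1431, 0.1117]
tool_rot: [-179.9, 41.7, -165.0]
force: [1.5, 0.4, -2.4]
grip_width: 0.0499
box in stage -0.0002 -0.0466 0.0206 under 0.0046 ang 0.13 0.4
q [-66.1   2.3  51.5 131.4 -14.9   5.6 103.9] F [ 1.5  0.4 -2.4]
t 16.2 shift now-axes [-0.0004  0.002  -0.0004]
rotvec [0.19 0.12 0.34] shift tgt-axes [-0.0004  0.002  -0.0004]
[[207.0, 306.0], [223.0, 264.0], [443.0, 260.0], [452.0, 217.0]]
```

View pics/s9c.png

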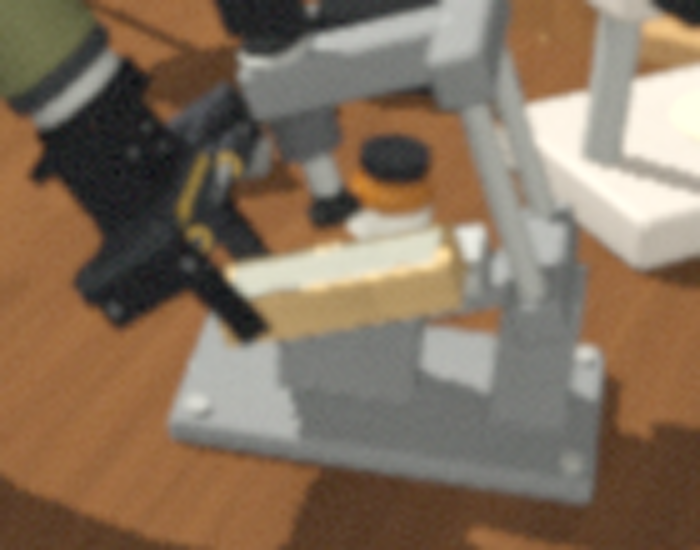

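View pics/w9.png

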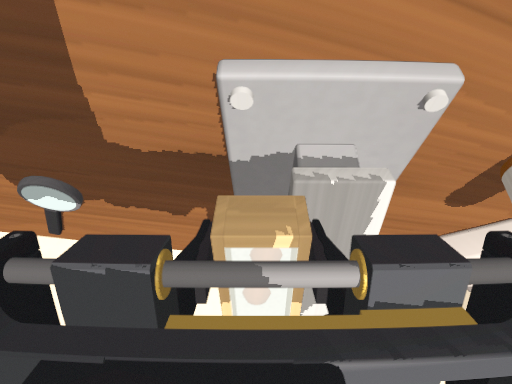

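The far end appears about 3° low (row 228 against a predicted 217), so the box is slowly drooping in the grip. I'll raise 4 mm, firm the grip slightly to 24 N (48 N in total at most), and carry on.

```bash
python3 -m creep '[{"tx":-0.0013,"ty":0,"tz":-0.0038,"rx":0,"ry":0,"rz":0},{"tx":0,"ty":0.003,"tz":0,"rx":0,"ry":0,"rz":0},{"tx":0,"ty":0,"tz":0,"rx":0,"ry":0,"rz":0}]' 0.04 24
python3 -c "
from h import *
box(3);box();need(place(0,0,.008),RP)"
```

```text
time_s: 16.68
tool_pos: [0.6103, 0.1436, 0.1152]
tool_rot: [-179.9, 41.7, -165.3]
force: [0.6, -0.9, -2.0]
grip_width: 0.05
box in stage 0.0003 -0.0459 0.0276 under 0.0116 ang 3.11 3.11
q [-71.1   1.3  56.2 131.6  -5.5   6.   94.5] F [ 0.6 -0.9 -2. ]
box in stage -0.0005 -0.0459 0.0245 under 0.0085 ang 0.11 0.21
q [-71.1   1.3  56.2 131.6  -5.5   6.   94.5] F [ 0.6 -0.9 -2. ]
t 16.68 shift now-axes [-0.0004  0.0461  0.0006]
rotvec [0.07 0.11 0.16] shift tgt-axes [-0.0003  0.0461  0.0006]
```

```bash
python3 -m creep '[{"tx":0,"ty":0.006,"tz":0,"rx":0,"ry":0,"rz":0},{"tx":0,"ty":0.006,"tz":0,"rx":0,"ry":0,"rz":0},{"tx":0,"ty":0,"tz":0,"rx":0,"ry":0,"rz":0}]'
python3 -c "
from h import *
box(-3);need(place(0,0,.008),RP)"
```

```text
time_s: 17.05
tool_pos: [0.6072, 0.1557, 0.1151]
tool_rot: [-179.9, 41.7, -165.2]
force: [0.1, 0.8, -1.6]
grip_width: 0.0498
box in stage -0.0014 -0.0333 0.0214 under 0.0054 ang 2.9 2.91
q [-76.1   1.3  59.5 131.7   4.8   6.   83.1] F [ 0.1  0.8 -1.6]
t 17.05 shift now-axes [-0.0005  0.0336  0.0006]
rotvec [0.09 0.1  0.23] shift tgt-axes [-0.0004  0.0336  0.0005]
```

```bash
python3 -m creep '[{"tx":0,"ty":0.006,"tz":0,"rx":0,"ry":0,"rz":0},{"tx":0,"ty":0.006,"tz":0,"rx":0,"ry":0,"rz":0},{"tx":0,"ty":0.006,"tz":0,"rx":0,"ry":0,"rz":0},{"tx":0,"ty":0,"tz":0,"rx":0,"ry":0,"rz":0}]'
python3 -c "
from h import *
box(-3);need(place(0,0,.008),RP)"
```

```text
time_s: 17.55
tool_pos: [0.6026, 0.1733, 0.1152]
tool_rot: [-179.9, 41.7, -165.2]
force: [0.0, 0.3, -2.2]
grip_width: 0.05
box in stage -0.0014 -0.0152 0.0215 under 0.0055 ang 2.89 2.9
q [-83.1   1.4  64.1 131.8  17.9   6.3  68.2] F [ 0.   0.3 -2.2]
t 17.55 shift now-axes [-0.0004  0.0154  0.0006]
rotvec [0.1  0.11 0.23] shift tgt-axes [-0.0004  0.0154  0.0005]
```

```bash
python3 -m creep '[{"tx":0,"ty":0.005,"tz":0,"rx":0,"ry":0,"rz":0},{"tx":0,"ty":0.005,"tz":0,"rx":0,"ry":0,"rz":0},{"tx":0,"ty":0.005,"tz":0,"rx":0,"ry":0,"rz":0},{"tx":0,"ty":0,"tz":0,"rx":0,"ry":0,"rz":0}]'
python3 - <<'E'
from h import *
box(-3);need(place(0,0,.0),RP)
for n in('scene','top','wrist'): shot(n,n+'10')
im=cv2.imread('pics/scene10.png')[130:240,230:370];cv2.imwrite('pics/s10c.png',cv2.resize(im,None,fx=5,fy=5,interpolation=cv2.INTER_CUBIC))
E
```

```text
time_s: 18.05
tool_pos: [0.5988, 0.1876, 0.1151]
tool_rot: [-179.9, 41.7, -165.2]
force: [-0.3, 0.6, -2.3]
grip_width: 0.0494
box in stage -0.0015 -0.0004 0.0215 under 0.0055 ang 2.89 2.9
q [-87.3   1.7  66.3 131.7  26.1   6.8  58.4] F [-0.3  0.6 -2.3]
t 18.05 shift now-axes [0.0023 0.0006 0.0081]
rotvec [0.09 0.11 0.22] shift tgt-axes [0.0023 0.0006 0.0081]
```

View pics/s10c.png

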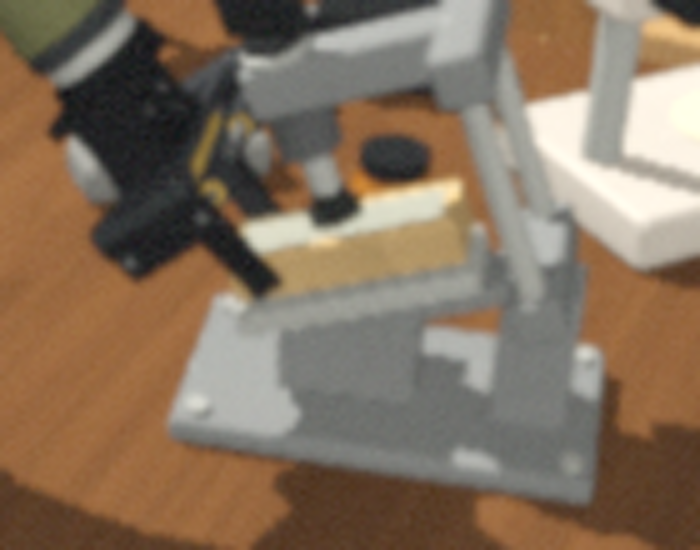

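View pics/wrist10.png

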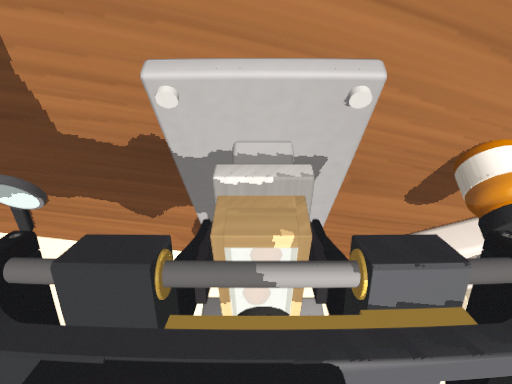

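```bash
python3 - <<'E'
from h import *
c=load('wrist10')
im=cv2.imread('pics/wrist10.png')[130:260,190:340];cv2.imwrite('pics/w10c.png',cv2.resize(im,None,fx=5,fy=5,interpolation=cv2.INTER_CUBIC))
q=onz(c,[[214.5,167],[312.5,167]],.07)-ST; print(q@XS,q@L, 'width',np.linalg.norm(q[0]-q[1]))
R=Rt();p=env.get_obs()['tool_pos'];print('tcp lateral',(p-ST)@L)
E
```

```text
[-0.09178909 -0.09200246] [-0.02722442  0.02621095] width 0.053435866672191454
tcp lateral -0.001033983246380232
```

View pics/w10c.png

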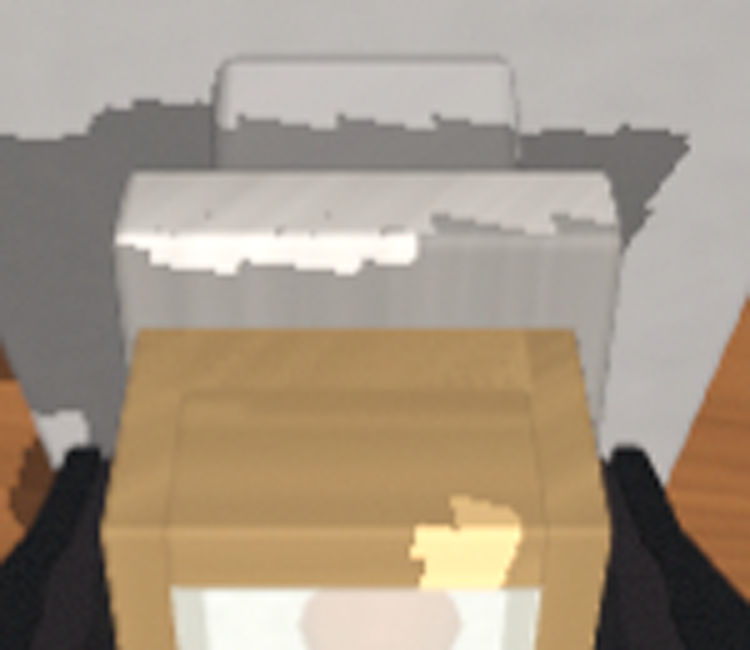

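```bash
python3 - <<'E'
from h import *
c=load('wrist10')
q=onz(c,[[213.4,177],[314,177]],.07)-ST; print(q@XS,q@L,(q@L).mean(), 'width',np.linalg.norm(q[0]-q[1]))
o,d=ray(c,[[217,196],[305,196]])
for xx in (-.0765,):
    s=((ST+xx*XS-o)@XS)/(d@XS);q=o+d*s[:,None]-ST;print(q@XS,q@L,(q@L).mean(),q@N,np.linalg.norm(q[0]-q[1]))
E
```

```text
[-0.08248121 -0.08271575] [-0.02915588  0.02857563] -0.00029012353517830075 width 0.05773206345663208
[-0.0765 -0.0765] [-0.02642473  0.02281911] -0.0018028067734615644 [0.01092251 0.01074516] 0.04924416030820425
```

The box is centred within 2 mm across, and its near-end underside is about 10 mm above the plate because of the droop. I'll lower gently.

```bash
python3 -m creep '[{"tx":0.0007,"ty":0.0015,"tz":0.002,"rx":0,"ry":0,"rz":0},{"tx":0.0007,"ty":0,"tz":0.002,"rx":0,"ry":0,"rz":0},{"tx":0,"ty":0,"tz":0,"rx":0,"ry":0,"rz":0}]'
python3 -c "
from h import *
box(-3);need(place(0,0,.0),RP)"
python3 -m creep '[{"tx":0.0004,"ty":0,"tz":0.001,"rx":0,"ry":0,"rz":0},{"tx":0.0003,"ty":0,"tz":0.001,"rx":0,"ry":0,"rz":0},{"tx":0,"ty":0,"tz":0,"rx":0,"ry":0,"rz":0}]'
python3 -c "
from h import *
box(-3);need(place(0,0,.0),RP)"
```

```text
time_s: 18.58
tool_pos: [0.6, 0.189, 0.111]
tool_rot: [-179.9, 41.7, -165.3]
force: [-0.1, -0.6, -2.0]
grip_width: 0.0495
box in stage -0.0016 0.0006 0.0171 under 0.0011 ang 2.91 2.92
q [-83.3   3.1  62.4 131.6  21.5   6.   62.2] F [-0.1 -0.6 -2. ]
t 18.57 shift now-axes [ 0.0006 -0.0005  0.004 ]
rotvec [0.04 0.09 0.18] shift tgt-axes [ 0.0006 -0.0004  0.004 ]
time_s: 18.95
tool_pos: [0.6008, 0.1898, 0.1093]
tool_rot: [-179.9, 41.7, -165.2]
force: [-1.1, -0.6, -0.8]
grip_width: 0.0496
box in stage -0.0014 0.0013 0.0151 under -0.0009 ang 2.88 2.89
q [-80.1   3.5  59.1 131.5  20.7   5.7  62.7] F [-1.1 -0.6 -0.8]
t 18.95 shift now-axes [ 0.0002 -0.0011  0.0021]
rotvec [0.09 0.12 0.21] shift tgt-axes [ 0.0002 -0.0011  0.0021]
```

```bash
python3 -m creep '[{"tx":0.0003,"ty":-0.0005,"tz":0.001,"rx":0,"ry":0,"rz":0},{"tx":0.0003,"ty":-0.0005,"tz":0.001,"rx":0,"ry":0,"rz":0},{"tx":0,"ty":0,"tz":0,"rx":0,"ry":0,"rz":0}]'
python3 -c "
from h import *
box(0);need(place(0,0,.0),RP)"
python3 -m creep '[{"tx":0.0003,"ty":0,"tz":0.001,"rx":0,"ry":0,"rz":0},{"tx":0,"ty":0,"tz":0,"rx":0,"ry":0,"rz":0}]'
python3 - <<'E'
from h import *
box(0);need(place(0,0,.0),RP)
shot('scene','s11');shot('wrist','w11')
im=cv2.imread('pics/s11.png')[130:240,230:370];cv2.imwrite('pics/s11c.png',cv2.resize(im,None,fx=5,fy=5,interpolation=cv2.INTER_CUBIC))
im=cv2.imread('pics/w11.png')[130:260,190:340];cv2.imwrite('pics/w11c.png',cv2.resize(im,None,fx=5,fy=5,interpolation=cv2.INTER_CUBIC))
E
```

```text
time_s: 19.32
tool_pos: [0.6018, 0.1899, 0.1082]
tool_rot: [180.0, 41.8, -165.3]
force: [-20.9, -4.5, 18.7]
grip_width: 0.0501
box in stage 0.0 0.0011 0.0168 under 0.0008 ang 0.21 0.28
q [-73.2   3.5  52.  131.3  23.6   5.5  59.8] F [-20.9  -4.5  18.7]
t 19.32 shift now-axes [ 0.0002 -0.0009  0.0006]
rotvec [0.2  0.16 0.17] shift tgt-axes [ 0.0002 -0.0009  0.0006]
time_s: 19.58
tool_pos: [0.6023, 0.19, 0.1076]
tool_rot: [179.9, 41.8, -165.3]
force: [-23.3, -4.2, 20.8]
grip_width: 0.05
box in stage 0.0003 0.0011 0.0161 under 0.0001 ang 0.24 0.29
q [-68.8   3.5  47.5 131.2  26.4   5.5  57. ] F [-23.3  -4.2  20.8]
t 19.57 shift now-axes [ 0.0002 -0.0008 -0.0002]
rotvec [0.21 0.19 0.16] shift tgt-axes [ 0.0002 -0.0008 -0.0002]
```

View pics/s11c.png

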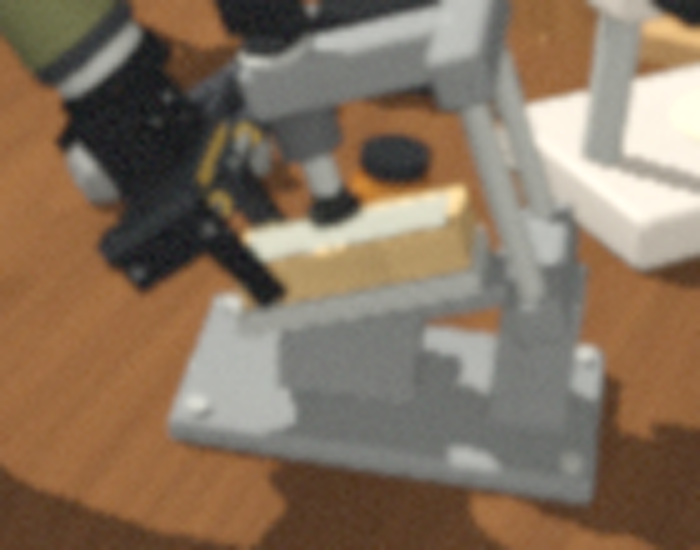

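View pics/w11c.png

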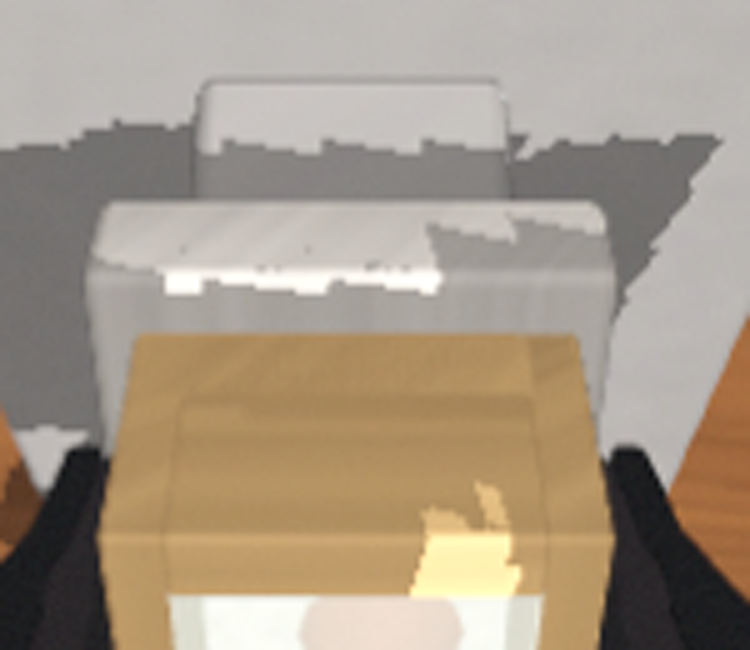

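Wrist force has risen to about 31 N, too close to the 40 N limit, so I'll ease off straight away.

```bash
python3 -m creep '[{"tx":0,"ty":0,"tz":-0.001,"rx":0,"ry":0,"rz":0},{"tx":0,"ty":0,"tz":0,"rx":0,"ry":0,"rz":0}]'
python3 - <<'E'
from h import *
box(0);need(place(0,0,.0),RP)
c=load('w11')
q=onz(c,[[190+88/5,130+270/5],[190+612/5,184]],.07)-ST; print(q@XS,q@L,(q@L).mean())
o,d=ray(c,[[217,197],[306,197]])
for xx in (-.075,):
    s=((ST+xx*XS-o)@XS)/(d@XS);q=o+d*s[:,None]-ST;print(q@XS,q@L,(q@L).mean(),q@N)
E
```

```text
time_s: 19.92
tool_pos: [0.6019, 0.1896, 0.1078]
tool_rot: [-180.0, 41.8, -165.2]
force: [-4.2, -0.4, 4.0]
grip_width: 0.0498
box in stage -0.0001 0.0008 0.0164 under 0.0004 ang 0.19 0.31
q [-69.5   3.4  48.1 131.3  27.1   5.6  56.4] F [-4.2 -0.4  4. ]
t 19.93 shift now-axes [-0.     -0.0005  0.0003]
rotvec [0.14 0.18 0.21] shift tgt-axes [-0.     -0.0005  0.0003]
[-0.08295373 -0.08308577] [-0.02915244  0.02826423] -0.00044410333909443087
[-0.075 -0.075] [-0.02449641  0.02534321] 0.00042340015554913867 [0.00263106 0.00254196]
```

The force is back to about 6 N, and the near end is about 2.5 mm above the plate. I'll loosen the grip to 3 N so the box settles, then open slowly.

```bash
python3 -m creep '[{"tx":0,"ty":0,"tz":0,"rx":0,"ry":0,"rz":0},{"tx":0,"ty":0,"tz":0,"rx":0,"ry":0,"rz":0},{"tx":0,"ty":0,"tz":0,"rx":0,"ry":0,"rz":0}]' 0.045 3
python3 -m creep '[{"tx":0,"ty":0,"tz":0,"rx":0,"ry":0,"rz":0},{"tx":0,"ty":0,"tz":0,"rx":0,"ry":0,"rz":0},{"tx":0,"ty":0,"tz":0,"rx":0,"ry":0,"rz":0}]' 0.066 20
python3 - <<'E'
from h import *
box(0);S=shot('scene','s12');shot('wrist','w12')
im=cv2.imread('pics/s12.png')[130:240,230:370];cv2.imwrite('pics/s12c.png',cv2.resize(im,None,fx=5,fy=5,interpolation=cv2.INTER_CUBIC))
im=cv2.imread('pics/w12.png')[130:260,190:340];cv2.imwrite('pics/w12c.png',cv2.resize(im,None,fx=5,fy=5,interpolation=cv2.INTER_CUBIC))
print(((proj(S,[ST+sx*.075*XS+sy*.025*L+.032*N for sx in(-1,1) for sy in(-1,1)])-[230,130])*5).round(0).tolist())
E
```

```text
time_s: 20.3
tool_pos: [0.602, 0.1896, 0.1076]
tool_rot: [-179.9, 41.8, -165.2]
force: [-2.6, 0.4, 3.0]
grip_width: 0.0499
time_s: 20.68
tool_pos: [0.6015, 0.1887, 0.1069]
tool_rot: [-179.9, 41.7, -165.2]
force: [-0.1, -0.4, 0.1]
grip_width: 0.0647
box in stage -0.001 -0.0 0.0157 under -0.0003 ang 0.08 0.23
q [-69.4   3.4  48.1 131.3  27.1   5.6  56.4] F [-0.1 -0.4  0.1]
[[225.0, 272.0], [241.0, 232.0], [454.0, 227.0], [463.0, 186.0]]
```

View pics/s12c.png

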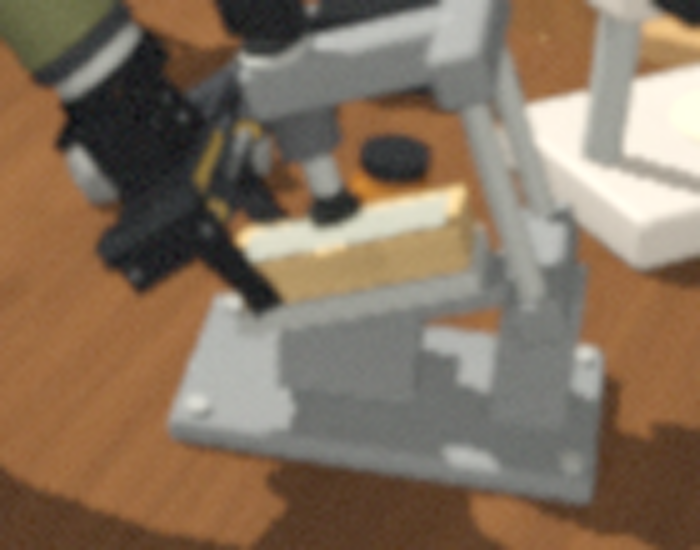

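View pics/w12c.png

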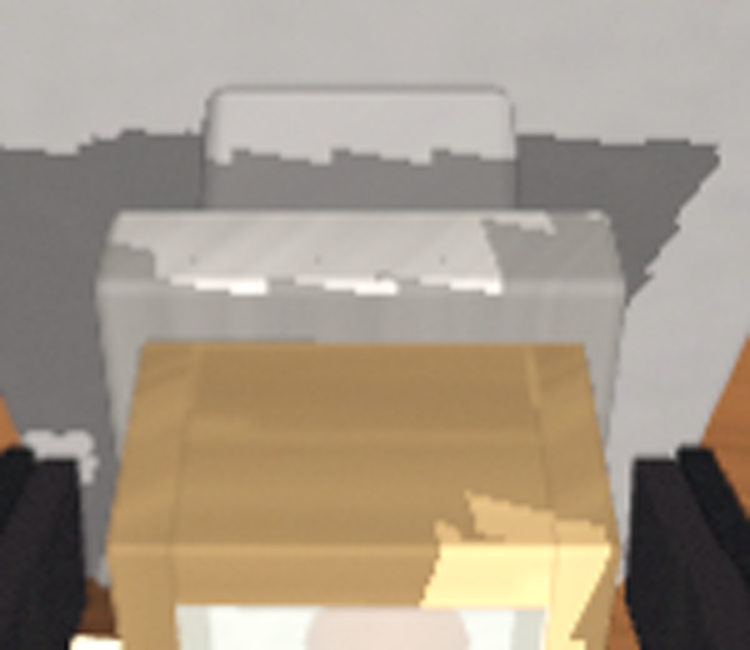

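The box is flat and centred: the corners predicted for a perfect placing, (463,186) and (241,232), match the image, and the fingers are clear on both sides. I'll back out.

```bash
python3 -m creep '[{"tx":0,"ty":0,"tz":-0.006,"rx":0,"ry":0,"rz":0},{"tx":0,"ty":0,"tz":-0.012,"rx":0,"ry":0,"rz":0},{"tx":0,"ty":0,"tz":-0.015,"rx":0,"ry":0,"rz":0},{"tx":0,"ty":0,"tz":-0.015,"rx":0,"ry":0,"rz":0},{"tx":0,"ty":0,"tz":-0.015,"rx":0,"ry":0,"rz":0},{"tx":0,"ty":0,"tz":0,"rx":0,"ry":0,"rz":0}]' 0.066 20
python3 - <<'E'
from h import *
box(0)
need(ST+.189*N+.010*N+.10*N,toolR(14.5,22))
E
```

```text
time_s: 21.52
tool_pos: [0.5611, 0.1788, 0.155]
tool_rot: [179.9, 41.8, -165.3]
force: [-0.3, -0.3, -0.1]
grip_width: 0.0659
box in stage -0.0215 0.0006 0.0761 under 0.0601 ang 0.24 0.27
q [-74.6 -13.4  48.  134.3  53.2  19.9  35.7] F [-0.3 -0.3 -0.1]
t 21.52 shift now-axes [-1.453e-01 -1.000e-04 -1.682e-01]
rotvec [ 0.18 19.79  0.16] shift tgt-axes [-0.0798 -0.0003 -0.2074]
```

```bash
python3 -m creep '[{"tx":-0.009,"ty":0,"tz":-0.019,"rx":0,"ry":0,"rz":0},{"tx":-0.009,"ty":0,"tz":-0.019,"rx":0,"ry":0,"rz":0},{"tx":-0.009,"ty":0,"tz":-0.019,"rx":0,"ry":0,"rz":0},{"tx":-0.009,"ty":0,"tz":-0.019,"rx":0,"ry":0,"rz":0},{"tx":-0.009,"ty":0,"tz":-0.019,"rx":0,"ry":0,"rz":0},{"tx":-0.025,"ty":0,"tz":-0.018,"rx":0,"ry":0,"rz":0},{"tx":-0.025,"ty":0,"tz":-0.018,"rx":0,"ry":0,"rz":0},{"tx":-0.025,"ty":0,"tz":-0.018,"rx":0,"ry":0,"rz":0},{"tx":-0.025,"ty":0,"tz":-0.018,"rx":0,"ry":0,"rz":0},{"tx":0,"ty":0,"tz":0,"rx":0,"ry":7,"rz":0},{"tx":0,"ty":0,"tz":0,"rx":0,"ry":7,"rz":0},{"tx":0,"ty":0,"tz":0,"rx":0,"ry":5.8,"rz":0},{"tx":0,"ty":0,"tz":0,"rx":0,"ry":0,"rz":0}]' 0.05 20
python3 - <<'E'
from h import *
print(env.get_obs()['qpos'].round(1))
need(ST+.199*N+.10*N,toolR(14.5,22))
c=shot('wrist','w13');shot('scene','s13')
E
```

```text
time_s: 23.15
tool_pos: [0.5711, 0.1795, 0.3601]
tool_rot: [-180.0, 21.8, -165.5]
force: [-0.4, -0.5, 0.1]
grip_width: 0.05
[-14.2  -4.8  -6.8  98.9   2.1  64.3  82.8]
t 23.15 shift now-axes [ 0.0062  0.0015 -0.021 ]
rotvec [-0.04 -0.24 -0.01] shift tgt-axes [ 0.0061  0.0015 -0.021 ]
```

View pics/w13.png

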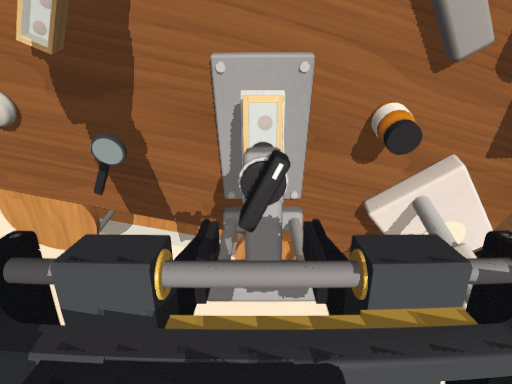

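View pics/s13.png

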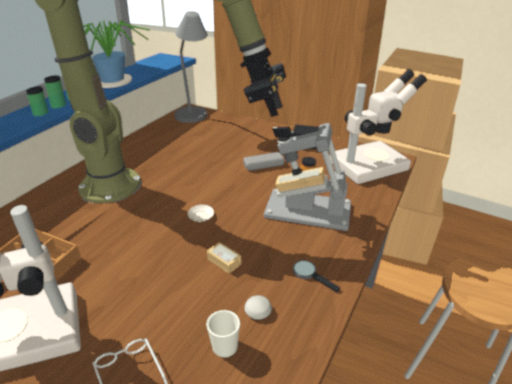

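The box looks well placed in both views: glass up, under the pad, along the slope. Next I'll measure the bar's angle and centre again from this closer view.

```bash
python3 - <<'E'
from h import *
im=cv2.imread('pics/w13.png')[70:250,190:340];cv2.imwrite('pics/w13c.png',cv2.resize(im,None,fx=5,fy=5,interpolation=cv2.INTER_CUBIC)[:600*5])
im=cv2.imread('pics/w13.png')[140:240,220:320];cv2.imwrite('pics/w13d.png',cv2.resize(im,None,fx=6,fy=6,interpolation=cv2.INTER_CUBIC))
E
```

```text
(no output)
```

View pics/w13d.png

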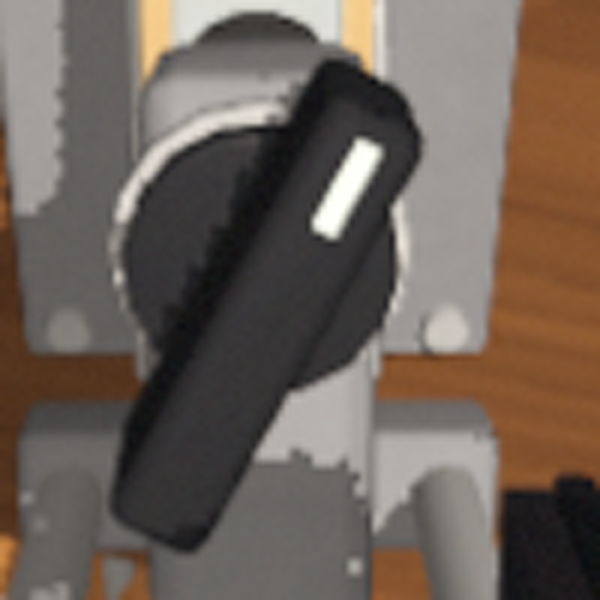

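```bash
python3 - <<'E'
from h import *
c=load('w13')
f=lambda a:np.array(a,float)/6+[220,140]-.4
def onp(uv,hh):
    o,d=ray(c,uv);s=((ST+hh*N-o)@N)/(d@N);return o+d*s[:,None]-ST
q=onp(f([[393,205],[208,540],[369,140],[327,238],[332,70],[415,140],[117,500],[200,550],]),.203)
for v in q: print((v@XS).round(4),(v@L).round(4))
for a,b in((0,1),(2,3)):
    d=q[b]-q[a];print(np.degrees(np.arctan2(-(d@L),d@XS)))
# disc: left/right extremes and bottom on h=.171
q=onp(f([[122,260],[397,260]]),.171);print('disc',q@XS,q@L)
E
```

```text
-0.0193 0.0154
0.0254 -0.0074
-0.0273 0.0123
-0.0151 0.0074
-0.0359 0.0078
-0.0273 0.0179
0.0198 -0.0191
0.0268 -0.0085
27.107977789515118
21.851260384630503
disc [-0.00294649 -0.00293484] [-0.02010892  0.01880166]
```

The bar is at about 25° and its centre is within 3 mm of the axis. I'll turn the tool to -155° (equivalent to +25°) so that one long clockwise stroke fits inside joint 7's range.

```bash
python3 -m creep '[{"tx":0.004,"ty":0.001,"tz":-0.02,"rx":0,"ry":0,"rz":-10.3},{"tx":0,"ty":0,"tz":0,"rx":0,"ry":0,"rz":-10.3},{"tx":0,"ty":0,"tz":0,"rx":0,"ry":0,"rz":-10.3},{"tx":0,"ty":0,"tz":0,"rx":0,"ry":0,"rz":-10.3},{"tx":0,"ty":0,"tz":0,"rx":0,"ry":0,"rz":-10.3},{"tx":0,"ty":0,"tz":0,"rx":0,"ry":0,"rz":-10.3},{"tx":0,"ty":0,"tz":0,"rx":0,"ry":0,"rz":-10.3},{"tx":0,"ty":0,"tz":0,"rx":0,"ry":0,"rz":-10.3},{"tx":0,"ty":0,"tz":0,"rx":0,"ry":0,"rz":-10.3},{"tx":0,"ty":0,"tz":0,"rx":0,"ry":0,"rz":-10.3},{"tx":0,"ty":0,"tz":0,"rx":0,"ry":0,"rz":-10.3},{"tx":0,"ty":0,"tz":0,"rx":0,"ry":0,"rz":-10.3},{"tx":0,"ty":0,"tz":0,"rx":0,"ry":0,"rz":-10.3},{"tx":0,"ty":0,"tz":0,"rx":0,"ry":0,"rz":-10.3},{"tx":0,"ty":0,"tz":0,"rx":0,"ry":0,"rz":-10.3},{"tx":0,"ty":0,"tz":0,"rx":0,"ry":0,"rz":0}]' 0.05 20
cat >> h.py <<'E'
def kn(hh,rz): # TCP height above knob_grip, rz from neutral
    return ST-.002*XS+(.189+hh)*N, toolR(14.5,22)@Ro.from_euler('z',rz,degrees=True).as_matrix()
E
python3 - <<'E'
from h import *
print(env.get_obs()['qpos'].round(1)); need(*kn(.06,-155)); need(*kn(.011,-155))
shot('wrist','w14')
E
```

```text
time_s: 25.25
tool_pos: [0.5001, 0.3024, 0.3629]
tool_rot: [-158.6, -21.1, -54.5]
force: [0.5, 0.4, -0.2]
grip_width: 0.05
[-115.2  -17.2   56.4  103.5   42.6   76.1  154.2]
t 25.25 shift now-axes [0.1198 0.0389 0.0721]
rotvec [  3.57 -11.74 -37.79] shift tgt-axes [0.0807 0.1116 0.0458]
t 25.25 shift now-axes [0.1096 0.0392 0.12  ]
rotvec [  3.57 -11.74 -37.79] shift tgt-axes [0.0807 0.1116 0.0948]
```

View pics/w14.png

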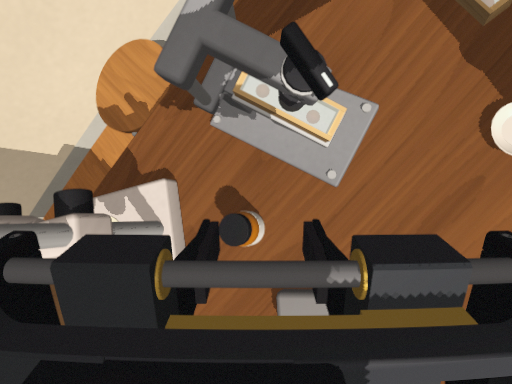

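Joint 7 runs opposite to what I assumed: rz negative raises it, and it stopped at its limit (154.2°) clear of everything. So the positive direction has about 230° of room from neutral. I'll turn back to +25°.

```bash
python3 - <<'E'
from h import *
need(*kn(.12,-155+40)); need(*kn(.12,25))
E
python3 -m creep '[{"tx":0,"ty":0,"tz":-0.01,"rx":0,"ry":0,"rz":10},{"tx":0,"ty":0,"tz":0,"rx":0,"ry":0,"rz":10},{"tx":0,"ty":0,"tz":0,"rx":0,"ry":0,"rz":10},{"tx":0,"ty":0,"tz":0,"rx":0,"ry":0,"rz":10},{"tx":0,"ty":0,"tz":0,"rx":0,"ry":0,"rz":10},{"tx":0,"ty":0,"tz":0,"rx":0,"ry":0,"rz":10},{"tx":0,"ty":0,"tz":0,"rx":0,"ry":0,"rz":10},{"tx":0,"ty":0,"tz":0,"rx":0,"ry":0,"rz":0}]' 0.05 20
python3 - <<'E'
from h import *
print(env.get_obs()['qpos'].round(1)); need(*kn(.12,25))
E
```

```text
t 25.3 shift now-axes [0.1287 0.0379 0.0134]
rotvec [ -0.65 -12.12   1.7 ] shift tgt-axes [ 0.1297  0.0341 -0.0137]
t 25.3 shift now-axes [0.1287 0.0379 0.0134]
rotvec [-15.18  -4.63 141.04] shift tgt-axes [-0.0775 -0.1095 -0.0137]
time_s: 26.3
tool_pos: [0.5013, 0.2959, 0.3748]
tool_rot: [-152.3, 11.6, -118.6]
force: [1.1, -0.3, 0.1]
grip_width: 0.0496
[-103.   -13.4   48.   102.4   37.6   74.5   87.5]
t 26.3 shift now-axes [ 0.077  -0.1027  0.0235]
rotvec [-12.49   4.04  70.92] shift tgt-axes [-0.0742 -0.1073 -0.0029]
```

```bash
python3 -m creep '[{"tx":0.011,"ty":-0.015,"tz":0,"rx":0,"ry":0,"rz":0},{"tx":0.011,"ty":-0.015,"tz":0,"rx":0,"ry":0,"rz":0},{"tx":0.011,"ty":-0.015,"tz":0.003,"rx":0,"ry":0,"rz":0},{"tx":0.011,"ty":-0.015,"tz":0.004,"rx":0,"ry":0,"rz":0},{"tx":0.011,"ty":-0.015,"tz":0.004,"rx":0,"ry":0,"rz":0},{"tx":0.011,"ty":-0.014,"tz":0.004,"rx":0,"ry":0,"rz":0},{"tx":0.011,"ty":-0.014,"tz":0.004,"rx":0,"ry":0,"rz":0},{"tx":0,"ty":0,"tz":0,"rx":-1.6,"ry":0.5,"rz":8.9},{"tx":0,"ty":0,"tz":0,"rx":-1.6,"ry":0.5,"rz":8.9},{"tx":0,"ty":0,"tz":0,"rx":-1.6,"ry":0.5,"rz":8.9},{"tx":0,"ty":0,"tz":0,"rx":-1.6,"ry":0.5,"rz":8.9},{"tx":0,"ty":0,"tz":0,"rx":-1.6,"ry":0.5,"rz":8.9},{"tx":0,"ty":0,"tz":0,"rx":-1.5,"ry":0.5,"rz":8.9},{"tx":0,"ty":0,"tz":0,"rx":-1.5,"ry":0.5,"rz":8.9},{"tx":0,"ty":0,"tz":0,"rx":-1.5,"ry":0.5,"rz":8.6},{"tx":0,"ty":0,"tz":0,"rx":0,"ry":0,"rz":0}]' 0.05 20
python3 - <<'E'
from h import *
print(env.get_obs()['qpos'].round(1)); need(*kn(.06,25)); 
E
```

```text
time_s: 28.3
tool_pos: [0.5497, 0.1761, 0.3905]
tool_rot: [170.4, 19.9, 168.0]
force: [0.6, -1.3, 0.8]
grip_width: 0.0502
[-71.  -13.7  40.9  99.7  15.4  69.7  47.7]
t 28.3 shift now-axes [-0.0006 -0.0003  0.0653]
rotvec [-0.02  0.03  0.17] shift tgt-axes [-0.0006 -0.0004  0.0653]
```

Aligned: only 65 mm remain along the tool axis. I'll come down to 60 mm above the grip height and check the alignment.

```bash
python3 -m creep '[{"tx":-0.0005,"ty":0,"tz":0.02,"rx":0,"ry":0,"rz":0},{"tx":0,"ty":0,"tz":0.025,"rx":0,"ry":0,"rz":0},{"tx":0,"ty":0,"tz":0.02,"rx":0,"ry":0,"rz":0},{"tx":0,"ty":0,"tz":0,"rx":0,"ry":0,"rz":0},{"tx":0,"ty":0,"tz":0,"rx":0,"ry":0,"rz":0}]' 0.05 20
python3 - <<'E'
from h import *
print(env.get_obs()['qpos'].round(1)); need(*kn(.011,25)); shot('wrist','w15');S=shot('scene','s15')
im=cv2.imread('pics/s15.png')[90:230,220:370];cv2.imwrite('pics/s15c.png',cv2.resize(im,None,fx=4,fy=4,interpolation=cv2.INTER_CUBIC))
E
```

```text
time_s: 28.92
tool_pos: [0.5733, 0.1845, 0.3307]
tool_rot: [170.4, 19.9, 168.1]
force: [0.4, -0.0, 0.6]
grip_width: 0.0496
[-71.5  -8.9  45.1 103.2  11.8  61.7  50.5]
t 28.93 shift now-axes [-0.0009 -0.0027  0.0495]
rotvec [0.02 0.02 0.27] shift tgt-axes [-0.0009 -0.0027  0.0495]
```

View pics/w15.png

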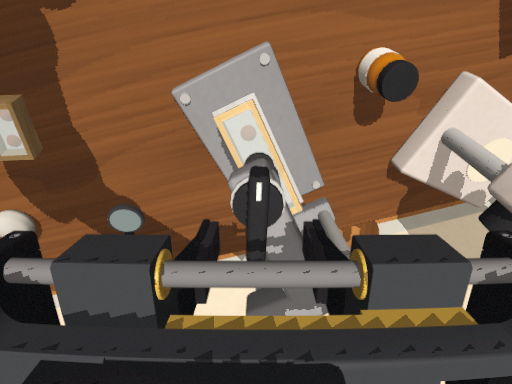

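View pics/s15c.png

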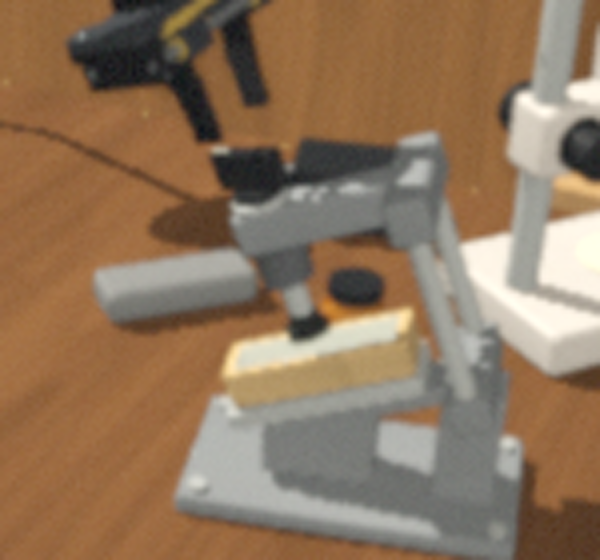

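The bar appears vertical at column 258 between the fingers (midline 261), so the angle is right. I'll go down on to it.

```bash
python3 -m creep '[{"tx":0,"ty":-0.002,"tz":0.012,"rx":0,"ry":0,"rz":0},{"tx":0,"ty":0,"tz":0.014,"rx":0,"ry":0,"rz":0},{"tx":0,"ty":0,"tz":0.012,"rx":0,"ry":0,"rz":0},{"tx":0,"ty":0,"tz":0.007,"rx":0,"ry":0,"rz":0},{"tx":0,"ty":0,"tz":0,"rx":0,"ry":0,"rz":0},{"tx":0,"ty":0,"tz":0,"rx":0,"ry":0,"rz":0}]' 0.05 20
python3 - <<'E'
from h import *
print(env.get_obs()['qpos'].round(1)); need(*kn(.011,25)); shot('wrist','w16');S=shot('scene','s16')
im=cv2.imread('pics/s16.png')[90:230,220:370];cv2.imwrite('pics/s16c.png',cv2.resize(im,None,fx=4,fy=4,interpolation=cv2.INTER_CUBIC))
E
```

```text
time_s: 29.78
tool_pos: [0.5893, 0.187, 0.2879]
tool_rot: [170.4, 19.9, 168.0]
force: [1.1, 0.8, -0.7]
grip_width: 0.0503
[-71.5  -4.6  48.2 105.3   7.9  56.2  53.8]
t 29.77 shift now-axes [-0.0012 -0.0008  0.0038]
rotvec [-0.   -0.01  0.18] shift tgt-axes [-0.0012 -0.0008  0.0038]
```

View pics/w16.png

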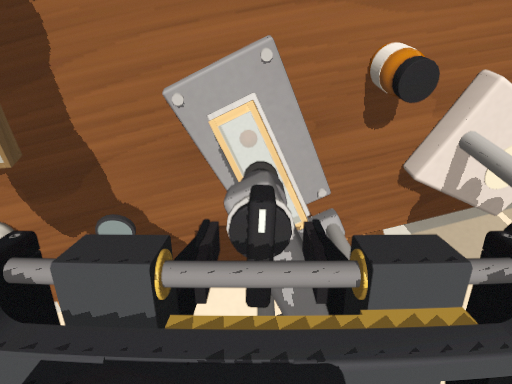

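View pics/s16c.png

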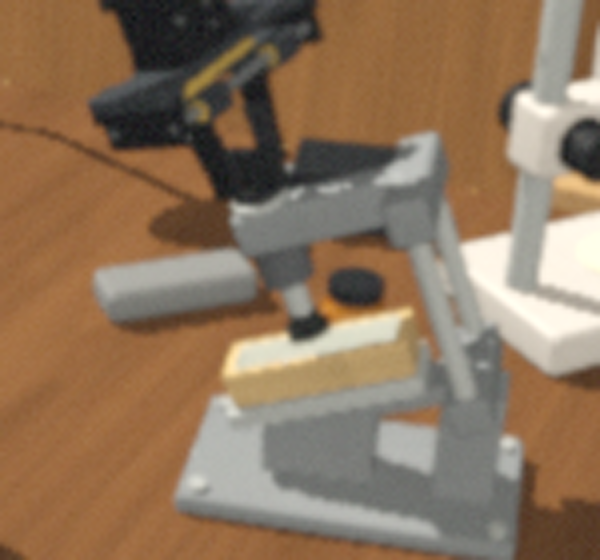

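The fingers straddle the bar at column 261, on the midline. I'll close on it.

```bash
python3 -m creep '[{"tx":0,"ty":0,"tz":0.002,"rx":0,"ry":0,"rz":0},{"tx":0,"ty":0,"tz":0,"rx":0,"ry":0,"rz":0},{"tx":0,"ty":0,"tz":0,"rx":0,"ry":0,"rz":0},{"tx":0,"ty":0,"tz":0,"rx":0,"ry":0,"rz":0},{"tx":0,"ty":0,"tz":0,"rx":0,"ry":0,"rz":0}]' 0.005 15
python3 - <<'E'
from h import *
o=env.get_obs();print(o['qpos'].round(1),o['force'],o['wrist_torque']); need(*kn(.011,25))
E
```

```text
time_s: 30.5
tool_pos: [0.5898, 0.1868, 0.2858]
tool_rot: [170.4, 19.8, 168.0]
force: [-0.2, -0.5, 0.6]
grip_width: 0.0139
[-71.5  -4.4  48.3 105.4   7.7  55.9  53.9] [-0.20109217 -0.54573878  0.57362186] [-0.15283721  0.53969896 -0.0760651 ]
t 30.5 shift now-axes [-0.0015 -0.0003  0.0016]
rotvec [-0.04 -0.04  0.16] shift tgt-axes [-0.0015 -0.0003  0.0016]
```

Gripped at 13.9 mm on the 14 mm bar. I'll turn 90° clockwise first.

```bash
cat >> h.py <<'E'
def ang():
    R=toolR(14.5,22).T@Rt();o=env.get_obs()
    print('t',round(o['time_s'],2),'rz',np.degrees(np.arctan2(R[1,0],R[0,0])).round(2),'tilt err',np.degrees(np.arccos(R[2,2])).round(2),'pos err mm',((o['tool_pos']-ST)@XS*1e3).round(1),((o['tool_pos']-ST)@L*1e3).round(1),'F',o['force'].round(1),'T',o['wrist_torque'].round(2),'q',o['qpos'].round(1))
E
python3 -c "
from h import *
ang()"
python3 -m creep '[{"tx":0,"ty":0,"tz":0,"rx":0,"ry":0,"rz":9},{"tx":0,"ty":0,"tz":0,"rx":0,"ry":0,"rz":9},{"tx":0,"ty":0,"tz":0,"rx":0,"ry":0,"rz":9},{"tx":0,"ty":0,"tz":0,"rx":0,"ry":0,"rz":9},{"tx":0,"ty":0,"tz":0,"rx":0,"ry":0,"rz":9},{"tx":0,"ty":0,"tz":0,"rx":0,"ry":0,"rz":9},{"tx":0,"ty":0,"tz":0,"rx":0,"ry":0,"rz":9},{"tx":0,"ty":0,"tz":0,"rx":0,"ry":0,"rz":9},{"tx":0,"ty":0,"tz":0,"rx":0,"ry":0,"rz":9},{"tx":0,"ty":0,"tz":0,"rx":0,"ry":0,"rz":9},{"tx":0,"ty":0,"tz":0,"rx":0,"ry":0,"rz":0},{"tx":0,"ty":0,"tz":0,"rx":0,"ry":0,"rz":0}]'
python3 - <<'E'
from h import *
ang(); shot('scene','s17')
im=cv2.imread('pics/s17.png')[90:230,220:370];cv2.imwrite('pics/s17c.png',cv2.resize(im,None,fx=4,fy=4,interpolation=cv2.INTER_CUBIC))
E
```

```text
t 30.5 rz 24.84 tilt err 0.06 pos err mm -3.2 0.9 F [-0.2 -0.5  0.6] T [-0.15  0.54 -0.08] q [-71.5  -4.4  48.3 105.4   7.7  55.9  53.9]
time_s: 32.0
tool_pos: [0.591, 0.1875, 0.2864]
tool_rot: [159.7, -9.1, 81.3]
force: [4.9, 1.3, -2.2]
grip_width: 0.014
t 32.0 rz 114.84 tilt err 0.15 pos err mm -1.7 1.3 F [ 4.9  1.3 -2.2] T [ 0.15 -0.23 -0.12] q [-66.1  -3.8  43.3 105.3   6.7  55.6 -35.5]
```

View pics/s17c.png

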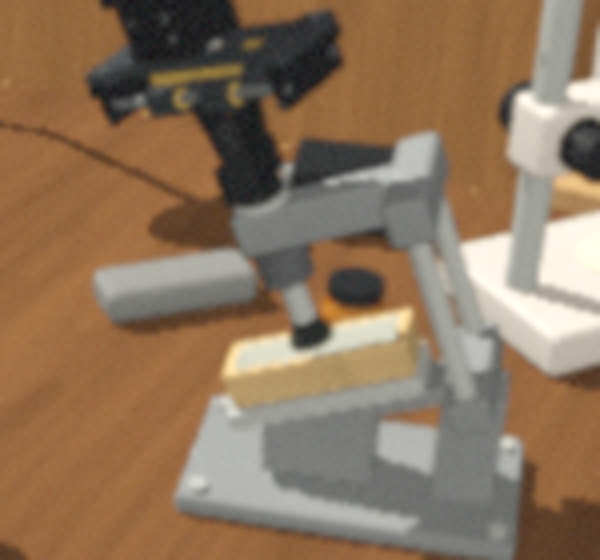

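The pad has come down visibly and the force is low. Another 45° should bring it close to touching, expected at 156°.

```bash
python3 -m creep '[{"tx":0,"ty":0,"tz":0,"rx":0,"ry":0,"rz":9},{"tx":0,"ty":0,"tz":0,"rx":0,"ry":0,"rz":9},{"tx":0,"ty":0,"tz":0,"rx":0,"ry":0,"rz":9},{"tx":0,"ty":0,"tz":0,"rx":0,"ry":0,"rz":9},{"tx":0,"ty":0,"tz":0,"rx":0,"ry":0,"rz":5},{"tx":0,"ty":0,"tz":0,"rx":0,"ry":0,"rz":0}]'
python3 - <<'E'
from h import *
ang(); shot('scene','s18')
im=cv2.imread('pics/s18.png')[150:200,270:340];cv2.imwrite('pics/s18c.png',cv2.resize(im,None,fx=9,fy=9,interpolation=cv2.INTER_CUBIC))
E
```

```text
time_s: 32.8
tool_pos: [0.5915, 0.1872, 0.2865]
tool_rot: [170.5, -20.2, 40.3]
force: [7.4, 2.1, -3.0]
grip_width: 0.0136
t 32.8 rz 155.88 tilt err 0.21 pos err mm -1.3 0.8 F [ 7.4  2.1 -3. ] T [ 0.05 -0.54 -0.11] q [-64.   -3.6  41.3 105.2   6.4  55.6 -76.3]
```

View pics/s18c.png

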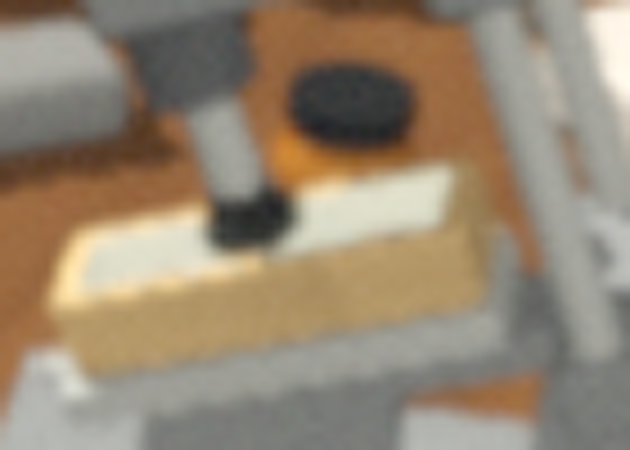

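At 156° the pad is right at the glass, as calculated. Next another 60°, then I regrasp before joint 7's limit.

```bash
python3 -m creep '[{"tx":0,"ty":0,"tz":0,"rx":0,"ry":0,"rz":8},{"tx":0,"ty":0,"tz":0,"rx":0,"ry":0,"rz":8},{"tx":0,"ty":0,"tz":0,"rx":0,"ry":0,"rz":8},{"tx":0,"ty":0,"tz":0,"rx":0,"ry":0,"rz":8},{"tx":0,"ty":0,"tz":0,"rx":0,"ry":0,"rz":8},{"tx":0,"ty":0,"tz":0,"rx":0,"ry":0,"rz":8},{"tx":0,"ty":0,"tz":0,"rx":0,"ry":0,"rz":8},{"tx":0,"ty":0,"tz":0,"rx":0,"ry":0,"rz":4},{"tx":0,"ty":0,"tz":0,"rx":0,"ry":0,"rz":0}]'
python3 - <<'E'
from h import *
ang(); shot('scene','s19')
im=cv2.imread('pics/s19.png')[150:200,270:340];cv2.imwrite('pics/s19c.png',cv2.resize(im,None,fx=9,fy=9,interpolation=cv2.INTER_CUBIC))
E
```

```text
time_s: 33.98
tool_pos: [0.5917, 0.1861, 0.2865]
tool_rot: [-166.6, -17.9, -23.5]
force: [7.1, -0.5, -1.5]
grip_width: 0.0139
t 33.98 rz -144.09 tilt err 0.21 pos err mm -1.4 -0.2 F [ 7.1 -0.5 -1.5] T [-0.24 -0.43 -0.26] q [ -61.2   -3.3   38.8  105.1    6.1   55.6 -136. ]
```

View pics/s19c.png

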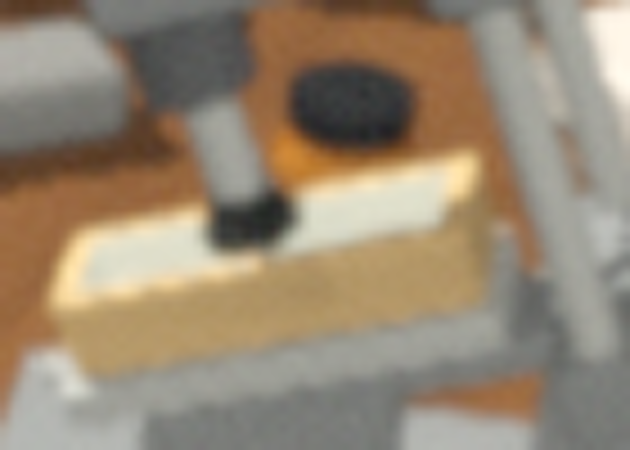

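The knob is at 216° and the pad stays on the glass, so the spring is taking it up. I'll release, lift and turn the tool back 180° to regrasp for the last 30°.

```bash
python3 -m creep '[{"tx":0,"ty":0,"tz":0,"rx":0,"ry":0,"rz":0},{"tx":0,"ty":0,"tz":0,"rx":0,"ry":0,"rz":0},{"tx":0,"ty":0,"tz":0,"rx":0,"ry":0,"rz":0},{"tx":0,"ty":0,"tz":-0.01,"rx":0,"ry":0,"rz":0},{"tx":0,"ty":0,"tz":-0.02,"rx":0,"ry":0,"rz":0},{"tx":0,"ty":0,"tz":-0.02,"rx":0,"ry":0,"rz":0},{"tx":0,"ty":0,"tz":0,"rx":0,"ry":0,"rz":0}]' 0.05 15
python3 -c "
from h import *
ang()"
python3 -m creep '[{"tx":0,"ty":0,"tz":0,"rx":0,"ry":0,"rz":-10},{"tx":0,"ty":0,"tz":0,"rx":0,"ry":0,"rz":-10},{"tx":0,"ty":0,"tz":0,"rx":0,"ry":0,"rz":-10},{"tx":0,"ty":0,"tz":0,"rx":0,"ry":0,"rz":-10},{"tx":0,"ty":0,"tz":0,"rx":0,"ry":0,"rz":-10},{"tx":0,"ty":0,"tz":0,"rx":0,"ry":0,"rz":-10},{"tx":0,"ty":0,"tz":0,"rx":0,"ry":0,"rz":-10},{"tx":0,"ty":0,"tz":0,"rx":0,"ry":0,"rz":-10},{"tx":0,"ty":0,"tz":0,"rx":0,"ry":0,"rz":-10},{"tx":0,"ty":0,"tz":0,"rx":0,"ry":0,"rz":-10},{"tx":0,"ty":0,"tz":0,"rx":0,"ry":0,"rz":-10},{"tx":0,"ty":0,"tz":0,"rx":0,"ry":0,"rz":-10},{"tx":0,"ty":0,"tz":0,"rx":0,"ry":0,"rz":-10},{"tx":0,"ty":0,"tz":0,"rx":0,"ry":0,"rz":-10},{"tx":0,"ty":0,"tz":0,"rx":0,"ry":0,"rz":-10},{"tx":0,"ty":0,"tz":0,"rx":0,"ry":0,"rz":-10},{"tx":0,"ty":0,"tz":0,"rx":0,"ry":0,"rz":-10},{"tx":0,"ty":0,"tz":0,"rx":0,"ry":0,"rz":-10},{"tx":0,"ty":0,"tz":0,"rx":0,"ry":0,"rz":0}]'
python3 -c "
from h import *
ang();need(*kn(.012,36));shot('wrist','w20')"
```

```text
time_s: 34.9
tool_pos: [0.5722, 0.1828, 0.3346]
tool_rot: [-166.5, -17.8, -23.4]
force: [0.2, -0.8, -0.2]
grip_width: 0.0497
t 34.9 rz -144.16 tilt err 0.21 pos err mm -1.6 1.4 F [ 0.2 -0.8 -0.2] T [-0.16  0.68 -0.05] q [ -61.8   -7.8   36.7  102.9    9.4   61.6 -138.7]
time_s: 37.28
tool_pos: [0.5715, 0.1825, 0.3316]
tool_rot: [166.7, 17.6, 156.5]
force: [0.4, -0.8, 0.3]
grip_width: 0.0502
t 37.27 rz 35.91 tilt err 0.07 pos err mm -3.5 1.3 F [ 0.4 -0.8  0.3] T [-0.09  0.38 -0.04] q [-83.9 -12.6  54.6 103.5  17.2  63.1  35.6]
t 37.27 shift now-axes [-0.002  -0.0002  0.0502]
rotvec [-0.04 -0.06  0.09] shift tgt-axes [-0.002  -0.0002  0.0502]
```

View pics/w20.png

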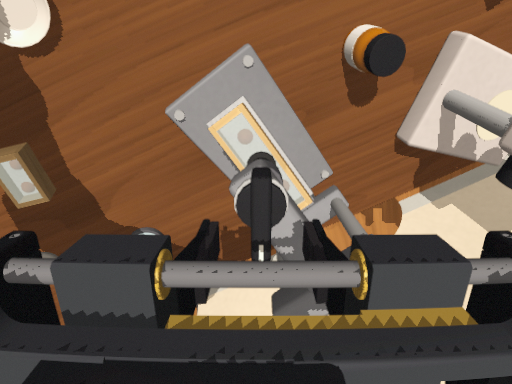

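The bar is aligned with the fingers at column 261 and its white mark is now on the far side, which confirms the half turn. I'll go down, grip and turn the last 30°.

```bash
python3 -m creep '[{"tx":-0.001,"ty":0,"tz":0.014,"rx":0,"ry":0,"rz":0},{"tx":-0.001,"ty":0,"tz":0.016,"rx":0,"ry":0,"rz":0},{"tx":0,"ty":0,"tz":0.012,"rx":0,"ry":0,"rz":0},{"tx":0,"ty":0,"tz":0.006,"rx":0,"ry":0,"rz":0},{"tx":0,"ty":0,"tz":0,"rx":0,"ry":0,"rz":0},{"tx":0,"ty":0,"tz":0,"rx":0,"ry":0,"rz":0}]'
python3 -c "
from h import *
ang();need(*kn(.012,36))"
python3 -m creep '[{"tx":0,"ty":0,"tz":0,"rx":0,"ry":0,"rz":0},{"tx":0,"ty":0,"tz":0,"rx":0,"ry":0,"rz":0},{"tx":0,"ty":0,"tz":0,"rx":0,"ry":0,"rz":0},{"tx":0,"ty":0,"tz":0,"rx":0,"ry":0,"rz":0}]' 0.005 15
python3 -c "
from h import *
ang()"
```

```text
time_s: 38.08
tool_pos: [0.591, 0.1864, 0.2886]
tool_rot: [166.7, 17.7, 156.6]
force: [0.8, -0.0, 0.3]
grip_width: 0.0498
t 38.08 rz 35.83 tilt err 0.02 pos err mm -1.2 0.2 F [ 0.8 -0.   0.3] T [-0.08  0.4  -0.02] q [-85.8  -7.   61.  105.3  11.5  56.7  40.4]
t 38.08 shift now-axes [ 0.0006 -0.0006  0.0029]
rotvec [ 0.01 -0.01  0.17] shift tgt-axes [ 0.0006 -0.0006  0.0029]
time_s: 38.58
tool_pos: [0.5908, 0.1862, 0.2883]
tool_rot: [166.7, 17.7, 156.6]
force: [-0.2, -0.7, 0.1]
grip_width: 0.018
t 38.58 rz 35.82 tilt err 0.03 pos err mm -1.5 0.1 F [-0.2 -0.7  0.1] T [-0.17  0.41 -0.  ] q [-85.8  -7.   61.1 105.4  11.5  56.7  40.4]
```

```bash
python3 -m creep '[{"tx":0,"ty":0,"tz":0,"rx":0,"ry":0,"rz":0},{"tx":0,"ty":0,"tz":0,"rx":0,"ry":0,"rz":0},{"tx":0,"ty":0,"tz":0,"rx":0,"ry":0,"rz":7},{"tx":0,"ty":0,"tz":0,"rx":0,"ry":0,"rz":8},{"tx":0,"ty":0,"tz":0,"rx":0,"ry":0,"rz":8},{"tx":0,"ty":0,"tz":0,"rx":0,"ry":0,"rz":7},{"tx":0,"ty":0,"tz":0,"rx":0,"ry":0,"rz":0},{"tx":0,"ty":0,"tz":0,"rx":0,"ry":0,"rz":0}]'
python3 -c "
from h import *
ang()"
python3 -m creep '[{"tx":0,"ty":0,"tz":0,"rx":0,"ry":0,"rz":0},{"tx":0,"ty":0,"tz":0,"rx":0,"ry":0,"rz":0},{"tx":0,"ty":0,"tz":0,"rx":0,"ry":0,"rz":0},{"tx":0,"ty":0,"tz":-0.01,"rx":0,"ry":0,"rz":0},{"tx":0,"ty":0,"tz":-0.02,"rx":0,"ry":0,"rz":0},{"tx":0,"ty":0,"tz":-0.03,"rx":0,"ry":0,"rz":0},{"tx":0,"ty":0,"tz":-0.03,"rx":0,"ry":0,"rz":0},{"tx":0,"ty":0,"tz":0,"rx":0,"ry":0,"rz":0}]' 0.05 15
python3 - <<'E'
from h import *
ang(); shot('scene','s21');shot('wrist','w21');shot('top','t21')
im=cv2.imread('pics/s21.png')[90:230,220:370];cv2.imwrite('pics/s21c.png',cv2.resize(im,None,fx=4,fy=4,interpolation=cv2.INTER_CUBIC))
E
```

```text
time_s: 39.58
tool_pos: [0.5906, 0.1858, 0.2881]
tool_rot: [159.9, 8.8, 127.2]
force: [-2.7, -1.3, 1.8]
grip_width: 0.014
t 39.58 rz 65.73 tilt err 0.08 pos err mm -1.8 -0.3 F [-2.7 -1.3  1.8] T [-0.44  0.88 -0.14] q [-81.9  -6.1  57.8 105.3  10.1  56.5  11.5]
time_s: 40.58
tool_pos: [0.559, 0.178, 0.3749]
tool_rot: [159.5, 8.8, 127.1]
force: [0.1, -0.2, -0.1]
grip_width: 0.0501
t 40.58 rz 65.87 tilt err 0.29 pos err mm 0.5 0.1 F [ 0.1 -0.2 -0.1] T [-0.2   0.42 -0.03] q [-79.4 -14.7  48.3 100.7  17.9  68.    5.1]
```

View pics/s21c.png

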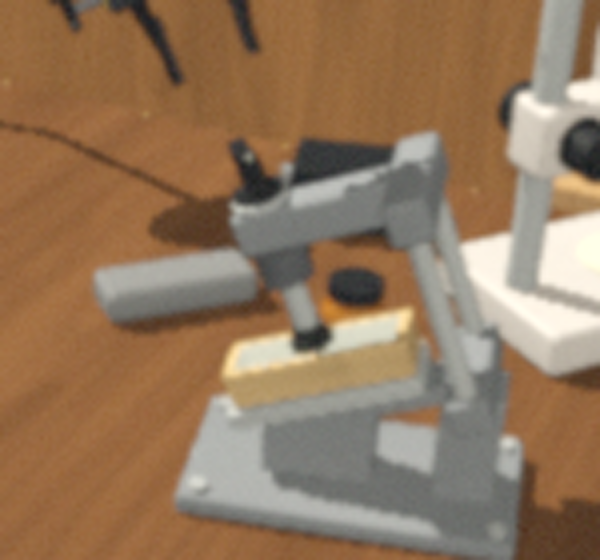

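View pics/w21.png

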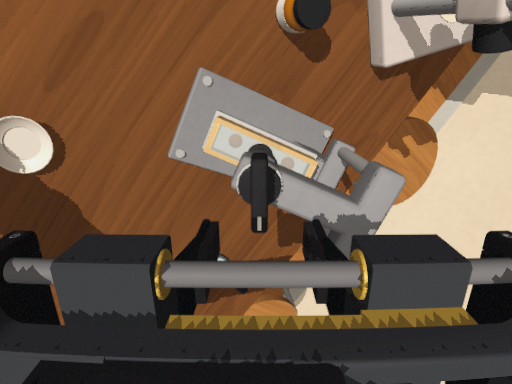

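View pics/t21.png

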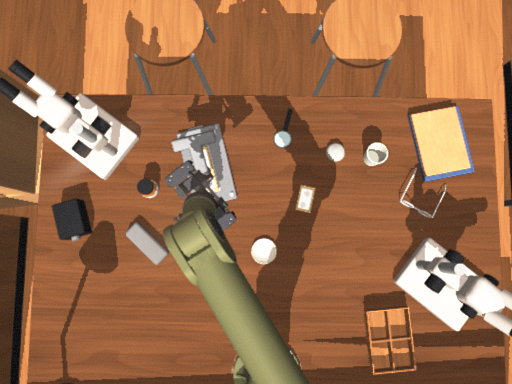

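The knob is at 245.8°, the pad is on the glass, the box lies along the plate, and all the bystanders are at their original pixels in the top view. One last numerical check of the box's pose.

```bash
python3 - <<'E'
from h import *
c=load('w21')
hsv=cv2.cvtColor(c['pixels'],cv2.COLOR_RGB2HSV)
im=cv2.imread('pics/w21.png')[100:200,190:340];cv2.imwrite('pics/w21c.png',cv2.resize(im,None,fx=5,fy=5,interpolation=cv2.INTER_CUBIC))
print(proj(c,[ST+sx*.075*XS+sy*.025*L+.032*N for sx in(-1,1) for sy in(-1,1)]).round(1).tolist())
print(((proj(c,[ST+sx*.075*XS+sy*.025*L+.032*N for sx in(-1,1) for sy in(-1,1)])-[190,100])*5).round(0).tolist())
E
```

```text
[[202.6, 150.6], [216.4, 116.0], [302.3, 193.6], [318.5, 161.8]]
[[63.0, 253.0], [132.0, 80.0], [561.0, 468.0], [643.0, 309.0]]
```

View pics/w21c.png

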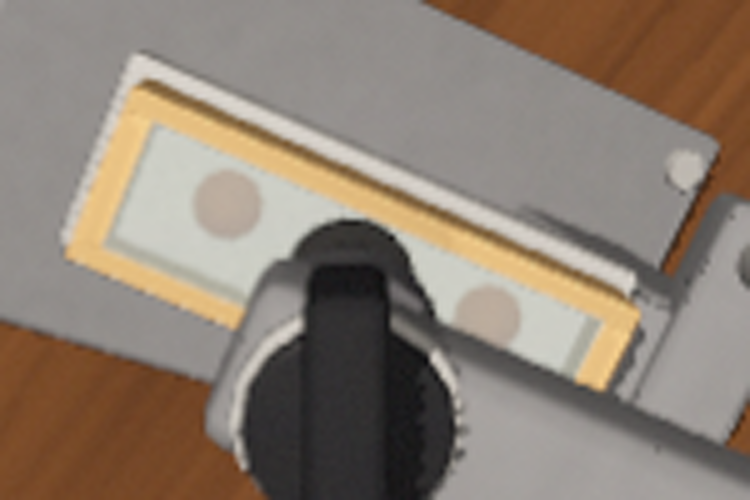

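The observed corners (67,255), (140,85) and (638,312) are within about 1-1.5 original pixels (1-2 mm) of the ideal pose, so I'll hand in.

```bash
python3 -c "
from h import *
print(env.sign_off())"
```

```text
the job is handed in; nothing more can be done
None
```

The long box is on the stage, glass up and let go, with the pad wound a quarter turn past touching. I handed the job in at about 41 s; no verdict is reported.

**What I did:** I gripped the long box near one end at 20 N, raised to 24 N for the last part. I slid it in sideways under the pad, set it down and let go. Then I wound the knob clockwise from about 25° to 246° in two grips.

**Last checks:**
- **Box position:** its corners are within about 1–2 mm of the ideal centred, square pose.
- **Pad:** it was on the glass in the image at 156°, as calculated. The final knob angle is about 90° past that, which should press the pad back about 7.5 mm (6 N). I worked this out from the knob angle; the pad travel itself was not measured.
- **Other things on the desk:** they look unmoved in the last top view.

**What went wrong on the way:**
- **Droop:** the box sagged about 3° in the grip before placing, so I raised it 4 mm.
- **Set-down force:** the wrist force reached about 31 N, under the 40 N limit. I eased off to about 6 N before releasing.
- **Joint limit:** I first turned the tool the wrong way above the knob and joint 7 stopped at its 154.2° limit, clear of everything. I turned it back.

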